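# Charge the divided warming pan with coloured glass and slide it onto the heat

### The arm

A 6-joint arm with a two-finger parallel gripper is mounted at the origin on the work surface. World frame = base frame: x ahead of the robot, y to its left, z up, the work surface at z = 0. Lengths are in m, angles in degrees, forces in N, time in s.
With the tool pointing down it reaches from about 0.4 to 0.825 m from the base axis. Payload 7 kg.
Tool frame: the origin (TCP) lies at the very end of the fingers, on their centre line; the grasp point (between the pads) lies 19 mm behind it; x points along the fingers, y is the direction in which the jaws open and shut, and the axes are right-handed (so a half turn about x gives the same grasp; the last joint's range is limited). The gripper opens to 88 mm and grips with 3 to 60 N. Pads are 19 mm wide; open, the fingers measure 130 mm over their backs; the gripper's body (78 mm by 193 mm) begins 47 mm behind the grasp point.
Start: joints at [-59.181, 20.546, 0.682, 0, -70.136, -16.507], TCP at [0.167, -0.654, 0.227] pointing down, gripper open.
Joint ranges: [-176.03, 176.03], [-82.01, 121.73], [-58.28, 71.71], [-173.87, 95.51], [-174.79, -0.11], [-173.66, 173.66]. Speed limits (degrees/s): [136.94, 136.94, 172.46, 180, 180, 180].

### API

Orientations are given as [roll, pitch, yaw] about the fixed x, y, z axes, in that order (R = Rz(yaw) Ry(pitch) Rx(roll)).
In Python, from rig import monitor, optics, r gives the robot as it stands.
- The arm moves only by the shell command python3 -m crank 'ROWS' [FORCE]. ROWS is JSON, a list of rows, each a list of 7 numbers: the shift along the tool's x, y, z in mm, then the turn, a rotation vector about the tool's x, y, z in rad, then the opening, from -1 (shut) to 1 (fully open), so that 0 is half open. A call has 1 to 12 rows; each row is the pose to reach, as a shift and turn from the pose measured when the call began, along the tool's axes at that moment; what a row does not reach only later rows make up. A row lasts 1/10 s, in which the tool goes at most 50 mm and 8.59 degrees, less where a joint would pass 70% of its speed; a pose out of reach is approached as far as the arm can. A call with a gripper value outside its range is refused whole. The fingers move at their own pace and stop on an object; FORCE is the grip in N (left out, the last holds). Time passes only in rows, so rows that repeat a pose let the fingers close. It gives the time, the measured TCP pose, the force and the opening at its end, in the units of the state.
- monitor.read_state(): the state, without advancing time (a new reading comes with each control period).
- optics.capture(name): name is "scene" or "top"; returns the picture (480x640x3 uint8, blue, green, red); there is no depth.
- optics.calibration(name): a dict with "camera_matrix" (3x3 intrinsics, pixels), "pose" (4x4, takes a point from camera to world coordinates). Camera axes: x right, y up, looking along -z (the intrinsics and any distortion apply to the point x, -y, -z); pixel columns grow to the right and rows downward; lengths in m; the calibration is good to about 2 mm. A picture is of the moment at which its call begins. calibration takes no time and is no camera call.
- r.job_done(): hands the job in, once; it reports no verdict.
The state is a dict: "t": time; "qpos": joint angles; "qd": joint speeds; "effort": joint torques, N m; "position": TCP position; "tool_rot": TCP orientation; "force": force on the tool from outside, world axes, zero at the start; "torque": the same for the moment, N m; "finger_gap": opening from 0.0 (shut) to 1.0 (fully open).
Only numpy, scipy, OpenCV 4.12 (cv2) and the standard library are available. Lean on these libraries where they do the work, as an engineer would, in place of code of your own. Each camera call takes 0.05 s, during which the arm holds its last target.

### The job

Tip all the glass rod out of each scoop tin into the cell of the warming pan that has the floor of its colour, with the pan still on the grey cold zone, pouring low over the cell so that the glass neither falls hard nor lands across a divider, and keep the gripper off the clean glass; stand each emptied tin upright back on the cork mat (a tin may be empty already). When all the glass is in, slide the pan sideways along the hot plate, without lifting or tipping it, until it sits square and centred on the glowing red zone. Leave the paddle, the jar and the graphite block alone.

Things in the scene. Friction and masses are not known exactly. Their poses are not given: they have to be found in the camera images.
- pan_center (a point): centre, half-way up (22.5 mm), of the loose steel warming pan: 184 x 184 mm, 45 mm high, walls and floor 4 mm, crossed dividers as high as the walls: 2 x 2 open cells 86 x 86 mm, 41 mm deep. About 0.65 kg. y axis through its two ear handles, z up, x away from the robot. Cell floors: amber near-left, green far-left, blue far-right; the fourth is bare and stays empty.
- pan_ear_left (a point): middle of the ear handle on the pan's +y side: a level dark bar 10 x 10 mm, 96 mm long along the pan's x, 43 mm out from the pan's wall (33 mm clear gap to the wall between two end brackets 76 mm apart), 38 mm above the hot plate's top. Can be pinched from above.
- pan_ear_right (a point): middle of the ear handle on the pan's -y side: a level dark bar 10 x 10 mm, 96 mm long along the pan's x, 43 mm out from the pan's wall (33 mm clear gap to the wall between two end brackets 76 mm apart), 38 mm above the hot plate's top. Can be pinched from above.
- cell_amber (a point): centre of the floor of the cell with the amber floor patch, in the pan (86 x 86 mm inside, rim 41 mm above this point); axes as the pan's
- cell_green (a point): centre of the floor of the cell with the green floor patch, in the pan (86 x 86 mm inside, rim 41 mm above this point); axes as the pan's
- cell_blue (a point): centre of the floor of the cell with the blue floor patch, in the pan (86 x 86 mm inside, rim 41 mm above this point); axes as the pan's
- lit_zone: heating zone that is switched on: flat glowing red-orange ring marking, 206 mm across, on the black glass top of the hot plate; origin at its centre on the plate's top surface. The hot plate is fixed, 290 x 440 mm, 45 mm high, its top 45 mm above the bench; its two zones lie side by side, 200 mm apart.
- cold_zone: the other zone, switched off: flat grey ring marking of the same size, under the pan at the start; origin at its centre on the plate's top surface
- mat: cork mat, 340 (x) x 330 (y) mm, 6 mm thick, fixed on the bench, where the tins stand; origin at the centre of its underside
- tin_amber_grip (a point): middle of the grip of the amber scoop tin: level amber bar along x, 70 mm long, 16 x 16 mm, 90 mm above the tin's underside, on a bracket at the back. Open-topped aluminium scoop, 0.2 kg, 80 mm wide (y), walls 42 mm high, back at x +40 mm; floor rises 25 degrees to the pouring lip at x -67 mm, z -71 mm from here. Rods lie across it and roll out when tipped nose-down 45 to 55 degrees.
- rod_amber1: cut length of amber glass rod, 18 mm diameter, 64 mm long, 36 g; origin at its centre, its y axis along its length; starts in the amber tin, or is absent
- rod_amber2: cut length of amber glass rod, 18 mm diameter, 64 mm long, 36 g; origin at its centre, its y axis along its length; starts in the amber tin, or is absent
- rod_amber3: cut length of amber glass rod, 18 mm diameter, 64 mm long, 36 g; origin at its centre, its y axis along its length; starts in the amber tin, or is absent
- tin_green_grip (a point): middle of the grip of the green scoop tin: level green bar along x, 70 mm long, 16 x 16 mm, 90 mm above the tin's underside, on a bracket at the back. Open-topped aluminium scoop, 0.2 kg, 80 mm wide (y), walls 42 mm high, back at x +40 mm; floor rises 25 degrees to the pouring lip at x -67 mm, z -71 mm from here. Rods lie across it and roll out when tipped nose-down 45 to 55 degrees.
- rod_green1: cut length of green glass rod, 18 mm diameter, 64 mm long, 36 g; origin at its centre, its y axis along its length; starts in the green tin, or is absent
- rod_green2: cut length of green glass rod, 18 mm diameter, 64 mm long, 36 g; origin at its centre, its y axis along its length; starts in the green tin, or is absent
- rod_green3: cut length of green glass rod, 18 mm diameter, 64 mm long, 36 g; origin at its centre, its y axis along its length; starts in the green tin, or is absent
- tin_blue_grip (a point): middle of the grip of the blue scoop tin: level blue bar along x, 70 mm long, 16 x 16 mm, 90 mm above the tin's underside, on a bracket at the back. Open-topped aluminium scoop, 0.2 kg, 80 mm wide (y), walls 42 mm high, back at x +40 mm; floor rises 25 degrees to the pouring lip at x -67 mm, z -71 mm from here. Rods lie across it and roll out when tipped nose-down 45 to 55 degrees.
- rod_blue1: cut length of blue glass rod, 18 mm diameter, 64 mm long, 36 g; origin at its centre, its y axis along its length; starts in the blue tin, or is absent
- rod_blue2: cut length of blue glass rod, 18 mm diameter, 64 mm long, 36 g; origin at its centre, its y axis along its length; starts in the blue tin, or is absent
- rod_blue3: cut length of blue glass rod, 18 mm diameter, 64 mm long, 36 g; origin at its centre, its y axis along its length; starts in the blue tin, or is absent
- paddle: bystander: graphite paddle with wooden handle, 190 mm long, lying on the bench beyond the hot plate; origin under its middle
- pick_jar: bystander: blue ceramic jar, 80 mm high, with picks in it, beyond the cork mat; origin under its base
- marver: bystander: graphite block on a wooden base, 100 x 70 x 32 mm, left of the hot plate; origin under its base
Mind the look-alikes: they are no part of the job. What is shaped like the part that bears tin_amber_grip but turquoise is not meant.

How it is judged (in metres and radians):
On the way, in this order (a step that is already met when the one before it is completed fails the run):
1. all the glass lies in the cells of its colour while the pan is still on the cold zone (x of rod_amber1 in the frame of cell_amber between -0.043 and 0.043 m and y of rod_amber1 in the frame of cell_amber between -0.043 and 0.043 m and z of each of rod_amber1, rod_amber2, rod_amber3 in the frame of cell_amber below 0.034 m and x of rod_amber2 in the frame of cell_amber between -0.043 and 0.043 m and y of rod_amber2 in the frame of cell_amber between -0.043 and 0.043 m and x of rod_amber3 in the frame of cell_amber between -0.043 and 0.043 m and y of rod_amber3 in the frame of cell_amber between -0.043 and 0.043 m and x of rod_green1 in the frame of cell_green between -0.043 and 0.043 m and y of rod_green1 in the frame of cell_green between -0.043 and 0.043 m and z of each of rod_green1, rod_green2, rod_green3 in the frame of cell_green below 0.034 m and x of rod_green2 in the frame of cell_green between -0.043 and 0.043 m and y of rod_green2 in the frame of cell_green between -0.043 and 0.043 m and x of rod_green3 in the frame of cell_green between -0.043 and 0.043 m and y of rod_green3 in the frame of cell_green between -0.043 and 0.043 m and x of rod_blue1 in the frame of cell_blue between -0.043 and 0.043 m and y of rod_blue1 in the frame of cell_blue between -0.043 and 0.043 m and z of each of rod_blue1, rod_blue2, rod_blue3 in the frame of cell_blue below 0.034 m and x of rod_blue2 in the frame of cell_blue between -0.043 and 0.043 m and y of rod_blue2 in the frame of cell_blue between -0.043 and 0.043 m and x of rod_blue3 in the frame of cell_blue between -0.043 and 0.043 m and y of rod_blue3 in the frame of cell_blue between -0.043 and 0.043 m and horizontal distance between pan_center and cold_zone below 0.04 m), for 0.2 s.
2. the pan has been slid onto the lit zone (horizontal distance between pan_center and lit_zone below 0.02 m), for 0.2 s.
At the end, for the whole second after the job is handed in: Every rod lies in the cell of its colour (centre within the cell, less than 34 mm above its floor), at rest; every tin stands upright on the cork mat (its middle over the mat); the pan stands flat on the hot plate, centred within 20 mm and square within 0.2 rad on the lit zone (x of rod_amber1 in the frame of cell_amber between -0.043 and 0.043 m and y of rod_amber1 in the frame of cell_amber between -0.043 and 0.043 m and z of each of rod_amber1, rod_amber2, rod_amber3 in the frame of cell_amber below 0.034 m and x of rod_amber2 in the frame of cell_amber between -0.043 and 0.043 m and y of rod_amber2 in the frame of cell_amber between -0.043 and 0.043 m and x of rod_amber3 in the frame of cell_amber between -0.043 and 0.043 m and y of rod_amber3 in the frame of cell_amber between -0.043 and 0.043 m and x of rod_green1 in the frame of cell_green between -0.043 and 0.043 m and y of rod_green1 in the frame of cell_green between -0.043 and 0.043 m and z of each of rod_green1, rod_green2, rod_green3 in the frame of cell_green below 0.034 m and x of rod_green2 in the frame of cell_green between -0.043 and 0.043 m and y of rod_green2 in the frame of cell_green between -0.043 and 0.043 m and x of rod_green3 in the frame of cell_green between -0.043 and 0.043 m and y of rod_green3 in the frame of cell_green between -0.043 and 0.043 m and x of rod_blue1 in the frame of cell_blue between -0.043 and 0.043 m and y of rod_blue1 in the frame of cell_blue between -0.043 and 0.043 m and z of each of rod_blue1, rod_blue2, rod_blue3 in the frame of cell_blue below 0.034 m and x of rod_blue2 in the frame of cell_blue between -0.043 and 0.043 m and y of rod_blue2 in the frame of cell_blue between -0.043 and 0.043 m and x of rod_blue3 in the frame of cell_blue between -0.043 and 0.043 m and y of rod_blue3 in the frame of cell_blue between -0.043 and 0.043 m and x of tin_amber_grip in the frame of mat between -0.17 and 0.17 m and y of tin_amber_grip in the frame of mat between -0.165 and 0.165 m and height (world z) of each of tin_amber_grip, tin_green_grip, tin_blue_grip below 0.102 m and angle between each of tin_amber_grip, tin_green_grip, tin_blue_grip's own z axis and vertical below 0.1 rad and x of tin_green_grip in the frame of mat between -0.17 and 0.17 m and y of tin_green_grip in the frame of mat between -0.165 and 0.165 m and x of tin_blue_grip in the frame of mat between -0.17 and 0.17 m and y of tin_blue_grip in the frame of mat between -0.165 and 0.165 m and horizontal distance between pan_center and lit_zone below 0.02 m and angle between the y axis of pan_center and the y axis of lit_zone, either way round below 0.2 rad and angle between pan_center's own z axis and vertical below 0.04 rad and linear speed of each of rod_amber1, rod_amber2, rod_amber3, rod_green1, rod_green2, rod_green3, rod_blue1, rod_blue2, rod_blue3 below 0.03 m/s); the robot touches nothing.
It fails at once if the gripper touches the glass (contact force between any of rod_amber1, rod_amber2, rod_amber3, rod_green1, rod_green2, rod_green3, rod_blue1, rod_blue2, rod_blue3 and the fingers above 0.5 N).
It fails at once if the pan is lifted or tipped off the hot plate (height (world z) of pan_center above 0.0775 m or angle between pan_center's own z axis and vertical above 0.09 rad).
It fails at once if glass falls hard (faster than 1.6 m/s, as from 13 cm) (linear speed of any of rod_amber1, rod_amber2, rod_amber3, rod_green1, rod_green2, rod_green3, rod_blue1, rod_blue2, rod_blue3 above 1.6 m/s).
It fails at once if a bystander is moved by more than 2 cm (distance of any of paddle, pick_jar, marver from where it was at the start of the episode above 0.02 m).
Of rod_amber1, rod_amber2, rod_amber3, rod_green1, rod_green2, rod_green3, rod_blue1, rod_blue2, rod_blue3 only 6 to 9 are there at a start; the rules pass over those that are not, and their reading is None.
At some moment in a run one of tin_amber, tin_green, tin_blue may be knocked a few centimetres aside while the robot is not near it.
It also fails if it takes over 192 s, if anything falls off the work surface, if the arm or the gripper's body presses on something with over 40 N, if the wrist force passes 120 N, or if a joint passes its speed limit or range.

## Working session

There is one attempt and no reset: what is moved stays moved. The work goes in short steps, Python scripts to look and compute and a shell command to move; the robot and the scene stay as the last step left them, time stands still between calls to the robot, and variables do not carry over. Pictures are saved under pics/ and viewed, and the job is handed in when it is done.

```bash
ls; mkdir -p pics
python3 - <<'E'
from rig import monitor, optics, r
import cv2, numpy as np
np.set_printoptions(suppress=True,precision=4)
for n in ("scene","top"):
    cv2.imwrite(f"pics/{n}0.png",optics.capture(n)); c=optics.calibration(n); print(n,{k:np.array(v) if k!='x' else v for k,v in c.items()})
print(monitor.read_state())
E
```

```text
pics
scene {'camera_matrix': array([[476.8731,   0.    , 320.8006],
       [  0.    , 476.8731, 249.0149],
       [  0.    ,   0.    ,   1.    ]]), 'pose': array([[-0.5043, -0.6198,  0.6013,  1.1769],
       [ 0.8635, -0.3697,  0.3431,  0.3838],
       [ 0.0096,  0.6922,  0.7216,  0.8973],
       [ 0.    ,  0.    ,  0.    ,  1.    ]])}
top {'camera_matrix': array([[519.4866,   0.    , 312.9388],
       [  0.    , 519.4866, 236.7067],
       [  0.    ,   0.    ,   1.    ]]), 'pose': array([[ 0.0051,  0.99  , -0.1408,  0.3118],
       [-1.    ,  0.0048, -0.0025, -0.0166],
       [-0.0018,  0.1409,  0.99  ,  1.2617],
       [ 0.    ,  0.    ,  0.    ,  1.    ]])}
{'t': 0.1, 'qpos': array([-59.1813,  20.5874,   0.6382,  -0.0183, -70.1357, -16.5062]), 'qd': array([-0.0177, -0.0912,  0.096 , -0.0493,  0.0236, -0.0799]), 'effort': array([ -0.0021, -58.4164,  29.3748,   7.0156,   0.01  ,  -0.0001]), 'position': array([ 0.1667, -0.6536,  0.2257]), 'tool_rot': array([ 95.0515,  89.9133, 109.3578]), 'force': array([ 0.749 ,  0.2126, -0.0218]), 'torque': array([-0.0172, -0.0179,  0.0223]), 'finger_gap': 1.0017790569217533}
```

View pics/scene0.png

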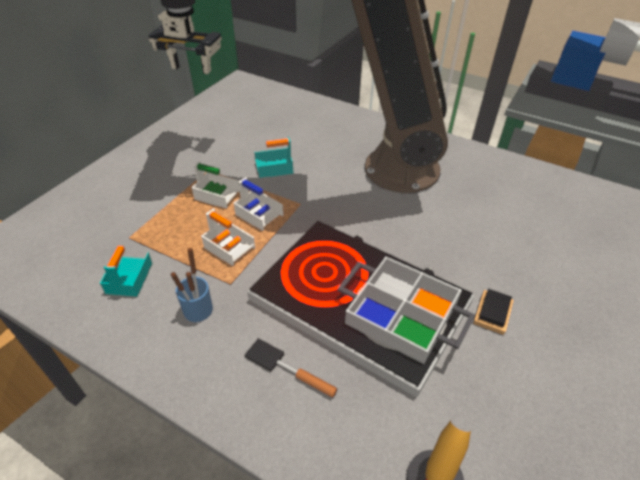

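View pics/top0.png

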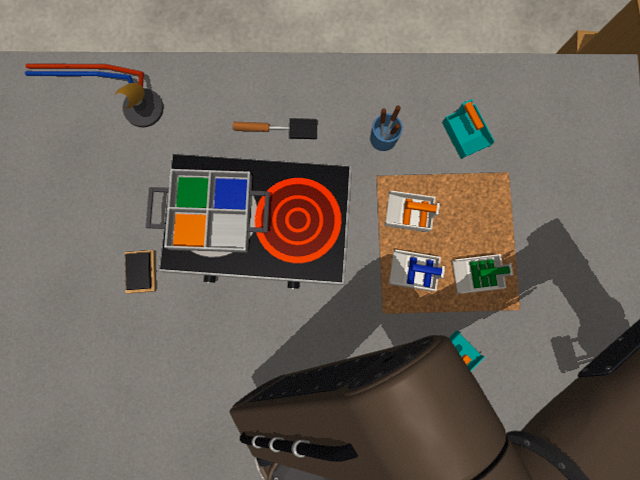

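Candidates so far:
- **Amber grip:** scene (220,219), top (425,209), a white tin on the mat.
- **Blue grip:** scene (250,187), top (425,271).
- **Green grip:** scene (208,169), top (490,271).
- **Look-alikes:** turquoise tins with orange bars, off the mat at scene (118,258) and (277,144), top (473,115) and (463,350).

I choose the white tins on the mat and will check them in a close crop.

```bash
cat > h.py <<'E'
from rig import monitor, optics, r
import cv2, numpy as np
from scipy.spatial.transform import Rotation as Ro
np.set_printoptions(suppress=True,precision=4)
HSV={'amber':((8,150,120),(20,255,255)),'green':((50,120,40),(75,255,255)),'blue':((112,140,60),(125,255,255))}
def ray(n,uv):
    c=optics.calibration(n);K=np.array(c['camera_matrix']);P=np.array(c['pose'])
    d=np.linalg.inv(K)@np.array([uv[0],uv[1],1.]); d=np.array([d[0],-d[1],-d[2]])
    return P[:3,3],P[:3,:3]@d
def onz(n,uv,z):
    o,d=ray(n,uv); return o+d*(z-o[2])/d[2]
def proj(n,p):
    c=optics.calibration(n);K=np.array(c['camera_matrix']);P=np.array(c['pose'])
    q=P[:3,:3].T@(np.array(p)-P[:3,3]); q=K@np.array([q[0],-q[1],-q[2]]); return q[:2]/q[2]
def tri(u1,u2):
    o1,d1=ray('top',u1);o2,d2=ray('scene',u2)
    A=np.stack([d1,-d2],1);s=np.linalg.lstsq(A,o2-o1,rcond=None)[0]
    a=o1+s[0]*d1;b=o2+s[1]*d2;return (a+b)/2,np.linalg.norm(a-b)
def blobs(im,col,amin=30):
    m=cv2.inRange(cv2.cvtColor(im,cv2.COLOR_BGR2HSV),*HSV[col])
    cs,_=cv2.findContours(m,cv2.RETR_EXTERNAL,cv2.CHAIN_APPROX_NONE)
    return [(cv2.minAreaRect(c),cv2.contourArea(c),c) for c in cs if cv2.contourArea(c)>amin]
def Rt():
    return Ro.from_euler('xyz',monitor.read_state()['tool_rot'],degrees=True)
def go(p,Rgoal=None):
    """shift mm & rotvec in the tool axes for reaching p (TCP) with orientation Rgoal"""
    s=monitor.read_state();R=Rt()
    sh=R.inv().apply((np.array(p)-s['position'])*1000)
    rv=(R.inv()*Rgoal).as_rotvec() if Rgoal is not None else np.zeros(3)
    print('shift',sh.round(1),'rot',rv.round(4),'deg',np.degrees(np.linalg.norm(rv)).round(1))
def crop(n,x,y,w,h,f,name,im=None):
    im=optics.capture(n) if im is None else im
    cv2.imwrite(f'pics/{name}.png',cv2.resize(im[y:y+h,x:x+w],None,fx=f,fy=f,interpolation=cv2.INTER_CUBIC))
    return im
E
python3 - <<'E'
from h import *
t=cv2.imread('pics/top0.png');s=cv2.imread('pics/scene0.png')
a=cv2.resize(t[170:320,370:530],None,fx=2.4,fy=2.4,interpolation=2);b=cv2.resize(s[150:280,130:300],None,fx=2.4,fy=2.4,interpolation=2)
h=max(a.shape[0],b.shape[0]);P=lambda i:cv2.copyMakeBorder(i,0,h-i.shape[0],0,0,0)
cv2.imwrite('pics/c1.png',np.hstack([P(a),P(b)]))
a=cv2.resize(t[140:300,120:370],None,fx=3,fy=3,interpolation=2);cv2.imwrite('pics/c2.png',a)
for n,i in(('top',t),('scene',s)):
  for c in HSV:
    for q,ar,_ in blobs(i,c): print(n,c,np.round(q[0]),np.round(q[1]),round(q[2]),ar)
print(Rt().as_matrix())
E
```

```text
top amber [466. 359.] [7. 6.] 45 36.5
top amber [510. 305.] [ 8. 15.] 90 52.0
top amber [424. 293.] [ 6. 13.] 90 30.5
top amber [295. 241.] [30.  6.] 7 34.5
top amber [296. 250.] [75. 25.] 3 432.5
top amber [189. 230.] [31. 32.] 3 918.5
top amber [446. 232.] [116. 135.] 88 10467.0
top amber [251. 126.] [35.  7.] 2 201.0
top amber [474. 115.] [28.  7.] 62 167.0
top amber [122.  89.] [11. 10.] 11 45.0
top amber [582.  36.] [13. 25.] 47 82.0
top green [490. 272.] [26. 38.] 83 539.0
top green [192. 192.] [30. 30.] 2 827.0
top blue [424. 273.] [33. 26.] 8 409.5
top blue [230. 194.] [29. 32.] 90 863.5
scene amber [448. 455.] [29. 60.] 22 1407.5
scene amber [316. 382.] [41.  8.] 29 275.5
scene amber [432. 302.] [35. 16.] 25 519.5
scene amber [303. 289.] [65. 20.] 41 117.5
scene amber [116. 256.] [ 8. 23.] 28 144.0
scene amber [232. 243.] [ 6. 18.] 48 72.5
scene amber [221. 236.] [ 6. 18.] 53 84.5
scene amber [221. 219.] [23.  8.] 31 157.5
scene amber [277. 142.] [ 5. 20.] 83 85.5
scene green [414. 331.] [36. 19.] 27 608.0
scene green [215. 187.] [17.  6.] 15 66.0
scene green [208. 169.] [20.  4.] 14 59.0
scene blue [376. 312.] [32. 18.] 27 506.0
scene blue [252. 203.] [ 4. 12.] 56 32.0
scene blue [252. 186.] [20.  5.] 29 83.5
[[-0.0005 -0.2471  0.969 ]
 [ 0.0014  0.969   0.2471]
 [-1.      0.0015 -0.0001]]
```

View pics/c1.png

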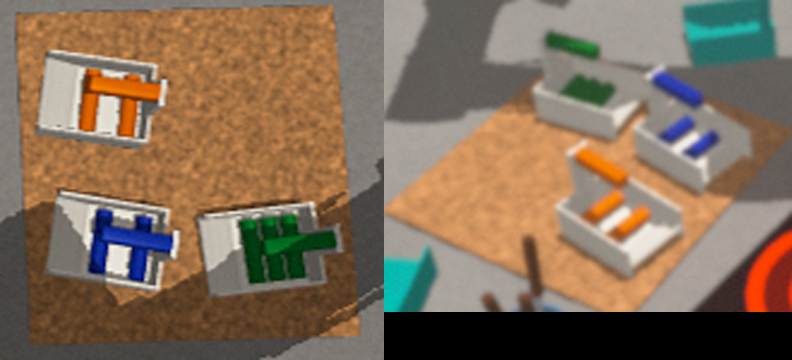

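View pics/c2.png

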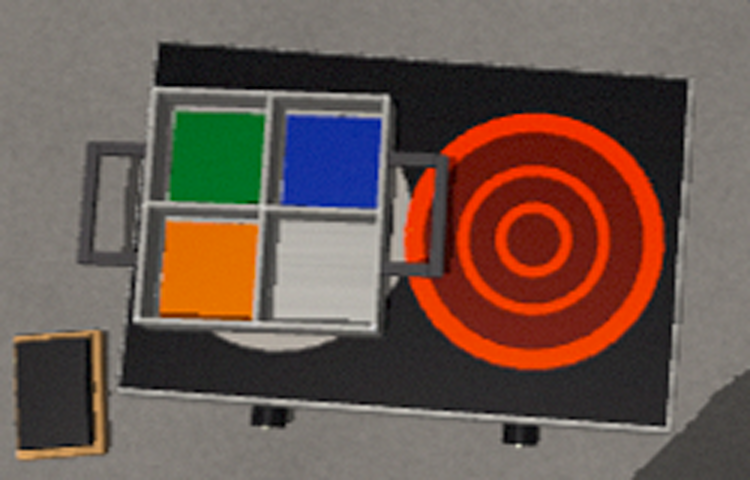

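The crop confirms the choice: white tins on the mat with amber (2 rods), blue (2 rods) and green (3 rods), lips pointing +y toward the pan. The pan sits on the grey zone, with the lit zone at its -y side. Next, enlarged crops to measure the grips.

Run:
```python
from h import *
t=cv2.imread('pics/top0.png')
def big(x,y):
    a=cv2.resize(t[y:y+48,x:x+64],None,fx=6,fy=6,interpolation=cv2.INTER_CUBIC)
    for k in range(0,64,10): cv2.putText(a,str(x+k),(k*6,8),0,.3,(255,255,255),1);cv2.line(a,(k*6,8),(k*6,14),(255,255,255))
    for k in range(0,48,10): cv2.putText(a,str(y+k),(0,k*6+4),0,.3,(255,255,255),1)
    return a
cv2.imwrite('pics/c3.png',np.vstack([np.hstack([big(384,186),big(386,246)]),np.hstack([big(450,246),big(386,246)])]))
for nm,uv,z in (('green',(192,192),.049),('amber',(189,230),.049),('blue',(230,194),.049)): print(nm,onz('top',uv,z))
g,rest=None,None
pc={c:[b[0][0] for b in blobs(t,c,700) if b[1]<1000][0] for c in HSV}
W={c:onz('top',pc[c],.049) for c in pc};print(pc,W)
print('pan centre from g/b/a',(W['amber']+W['blue'])/2,'yaw(g-b)',np.degrees(np.arctan2(*(W['green']-W['blue'])[[1,0]]))-90,'g-a yaw',np.degrees(np.arctan2(*(W['green']-W['amber'])[[1,0]])), np.linalg.norm(W['green']-W['amber']),np.linalg.norm(W['green']-W['blue']))
# lit ring
m=cv2.inRange(cv2.cvtColor(t,cv2.COLOR_BGR2HSV),(0,150,60),(9,255,255));m[:, :253]=0;m[:,350:]=0
cs,_=cv2.findContours(m,cv2.RETR_EXTERNAL,cv2.CHAIN_APPROX_NONE);c=max(cs,key=cv2.contourArea)
e=cv2.fitEllipse(cv2.convexHull(c));print(e);print('lit',onz('top',e[0],.045),onz('top',(341,220),.045))
# triangulate bar centroids
```

```text
green [0.5908 0.2759 0.049 ]
amber [0.4989 0.2795 0.049 ]
blue [0.5863 0.1849 0.049 ]
{'amber': (188.91159057617188, 229.67953491210938), 'green': (191.67173767089844, 192.2068634033203), 'blue': (230.0, 193.5)} {'amber': array([0.4997, 0.2797, 0.049 ]), 'green': array([0.5903, 0.2766, 0.049 ]), 'blue': array([0.5875, 0.185 , 0.049 ])}
pan centre from g/b/a [0.5436 0.2323 0.049 ] yaw(g-b) -1.7045123459679985 g-a yaw -1.95060026707013 0.09063319161658365 0.09168685617519462
((297.586669921875, 220.00596618652344), (86.08489990234375, 87.35206604003906), 77.51187133789062)
lit [0.5248 0.0232 0.045 ] [ 0.5253 -0.08    0.045 ]
```

View pics/c3.png

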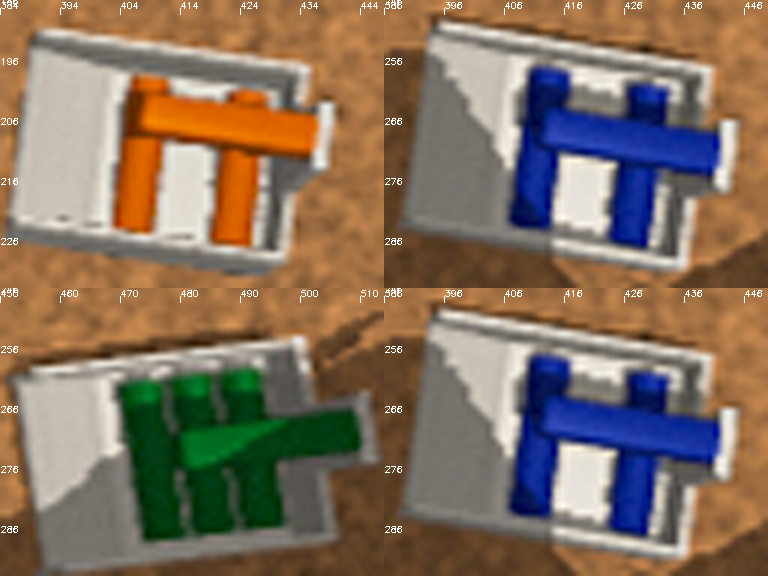

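Run:
```python
from h import *
D={'amber':((384+138/6,186+110/6),(384+319/6,186+132/6),(221,219)),
'blue':((386+158/6,246+125/6),(386+337/6,246+154/6),(252,186)),
'green':((450+182/6,246+159/6),(450+361/6,246+142/6),(208,169))}
for k,(a,b,s) in D.items():
    A,B=onz('top',a,.104),onz('top',b,.104);d=B-A
    c=(np.array(a)+b)/2
    p=onz('top',c,.102);print(k,'len',np.linalg.norm(d),'mid',p,'tin yaw',np.degrees(np.arctan2(d[1],d[0])),'tri',*tri(c,s))
mc=[onz('top',u,.006) for u in ((377,176),(510,172),(519,307),(384,312))];print(mc,np.mean(mc,0))
```

```text
amber len 0.06870238256981823 mid [ 0.5481 -0.2614  0.102 ] tin yaw -96.81464863122572 tri [ 0.5483 -0.2612  0.0974] 0.002679603477552827
blue len 0.06705017138817415 mid [ 0.4046 -0.2694  0.102 ] tin yaw -98.97796246954962 tri [ 0.4047 -0.27    0.0984] 0.0004886315239049771
green len 0.0670532678794127 mid [ 0.4012 -0.421   0.102 ] tin yaw -84.30837119247042 tri [ 0.4015 -0.4235  0.093 ] 0.0014116751234560859
[array([ 0.6434, -0.1716,  0.006 ]), array([ 0.6551, -0.502 ,  0.006 ]), array([ 0.3229, -0.5075,  0.006 ]), array([ 0.3094, -0.1843,  0.006 ])] [ 0.4827 -0.3414  0.006 ]
```

```bash
cat >> h.py <<'E'
def Rg(tinyaw,tilt=0,s=-1):
    """tool orientation holding a tin of that yaw (deg), nose-down tilt"""
    a=np.radians(tinyaw);ty=s*np.array([-np.sin(a),np.cos(a),0]);tx=np.array([0,0,-1.])
    R=Ro.from_matrix(np.stack([tx,ty,np.cross(tx,ty)],1))
    # nose = tin -x goes down: rotate about tin y by -tilt
    return Ro.from_rotvec(-np.radians(tilt)*np.array([-np.sin(a),np.cos(a),0]))*R
E
python3 - <<'E'
from h import *
print(Rg(-97,50).as_matrix()) # tool x should be down and -y
go((.548,-.2613,.19),Rg(-97))
E
```

```text
[[-0.0934 -0.9925  0.0783]
 [-0.7603  0.1219  0.638 ]
 [-0.6428  0.     -0.766 ]]
shift [ 36.1 285.9 466.4] rot [-1.1989  0.0008 -0.0014] deg 68.7
```

```bash
python3 -m crank '[[3,24,39,-0.1,0,0,1],[6,48,78,-0.2,0,0,1],[9,72,117,-0.3,0,0,1],[12,95,155,-0.4,0,0,1],[15,119,194,-0.5,0,0,0.6],[18,143,233,-0.6,0,0,0.6],[21,167,272,-0.7,0,0,0.4],[24,191,311,-0.8,0,0,0.4],[27,215,350,-0.9,0,0,0.4],[30,238,389,-1.0,0,0,0.4],[33,262,428,-1.1,0,0,0.4],[36,286,466,-1.199,0,0,0.4]]' 20; python3 -m crank '[[0,5,5,-0.08,0,0,0.4],[0,5,5,-0.08,0,0,0.4]]'
python3 - <<'E'
from h import *
print(monitor.read_state()['position'],monitor.read_state()['qpos']); go((.548,-.2613,.079),Rg(-97))
im=optics.capture('scene');crop('scene',80,90,240,200,3,'s1',im)
E
```

```text
t: 1.3
position: [0.5486, -0.2596, 0.1898]
tool_rot: [34.7, 89.9, 118.0]
force: [1.1, -1.2, 0.1]
finger_gap: 0.697
t: 1.5
position: [0.5444, -0.2524, 0.189]
tool_rot: [51.1, 89.8, 139.2]
force: [-1.2, 0.6, -0.5]
finger_gap: 0.698
[ 0.5444 -0.2524  0.189 ] [ -6.3019  15.1879 -12.0243  -0.112  -62.9328   4.3938]
shift [110.   -4.2  -9. ] rot [ 0.088   0.0018 -0.0025] deg 5.0
```

View pics/s1.png

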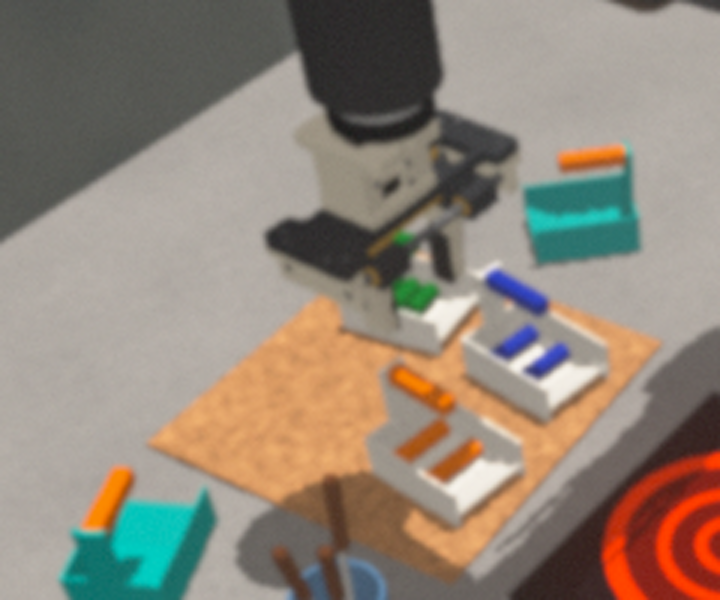

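Gripper stands above the amber tin (bar at crop (420,390)), tins unmoved. Descend.

```bash
python3 -m crank '[[0,-4,-9,0.088,0,0,0.4],[25,-4,-9,0.088,0,0,0.4],[50,-4,-9,0.088,0,0,0.4],[75,-4,-9,0.088,0,0,0.4],[95,-4,-9,0.088,0,0,0.4],[110,-4,-9,0.088,0,0,0.4],[110,-4,-9,0.088,0,0,0.4]]' 20
python3 - <<'E'
from h import *
go((.548,-.2613,.079),Rg(-97))
crop('scene',180,170,100,100,6,'s2')
crop('top',370,150,120,100,5,'t2')
E
```

```text
t: 2.25
position: [0.5453, -0.2632, 0.0772]
tool_rot: [73.5, 89.6, 156.0]
force: [-0.3, -0.6, 0.1]
finger_gap: 0.702
shift [-1.8 -2.5  2.2] rot [-0.0083  0.0019 -0.0062] deg 0.6
```

View pics/s2.png

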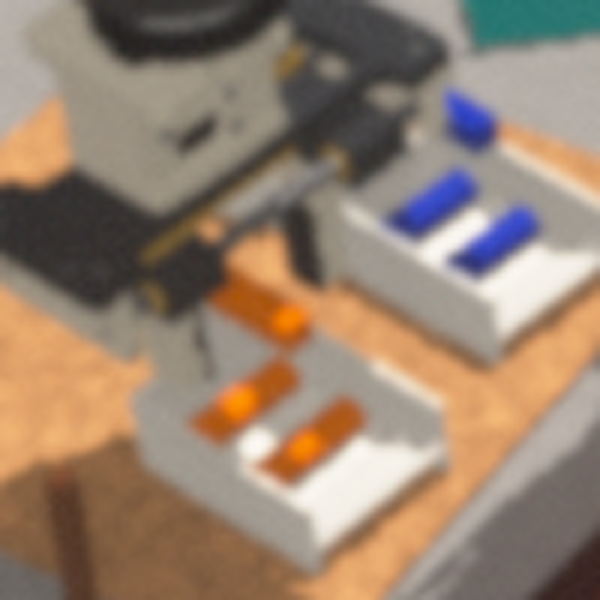

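The bar lies between the fingers, which are clear of the glass. Close.

```bash
python3 -m crank '[[-2,-2.5,1,0,0,0,0.4],[-2,-2.5,1,0,0,0,-0.2],[-2,-2.5,1,0,0,0,-0.6],[-2,-2.5,1,0,0,0,-1],[-2,-2.5,1,0,0,0,-1],[-2,-2.5,1,0,0,0,-1]]' 35
python3 - <<'E'
from h import *
s=monitor.read_state();print(s['finger_gap']*88, s['force'])
E
python3 -m crank '[[-5,0,0,0,0,0,-1],[-15,0,0,0,0,0,-1],[-30,0,0,0,0,0,-1],[-50,0,0,0,0,0,-1],[-70,0,0,0,0,0,-1],[-90,0,0,0,0,0,-1],[-110,0,0,0,0,0,-1],[-130,0,0,0,0,0,-1],[-150,0,0,0,0,0,-1],[-160,0,0,0,0,0,-1]]'
python3 - <<'E'
from h import *
s=monitor.read_state();print(s['finger_gap']*88, s['force'],s['position'])
crop('scene',120,80,200,150,4,'s3')
E
```

```text
t: 2.95
position: [0.5497, -0.2626, 0.0817]
tool_rot: [62.6, 89.9, 145.2]
force: [0.4, -0.5, -0.3]
finger_gap: 0.307
26.988433630495397 [ 0.4264 -0.4732 -0.2876]
t: 3.95
position: [0.5505, -0.263, 0.2442]
tool_rot: [-13.9, 89.9, 68.7]
force: [0.1, -0.3, -2.8]
finger_gap: 0.182
16.045179999819197 [ 0.0579 -0.3334 -2.8455] [ 0.5505 -0.263   0.2442]
```

View pics/s3.png

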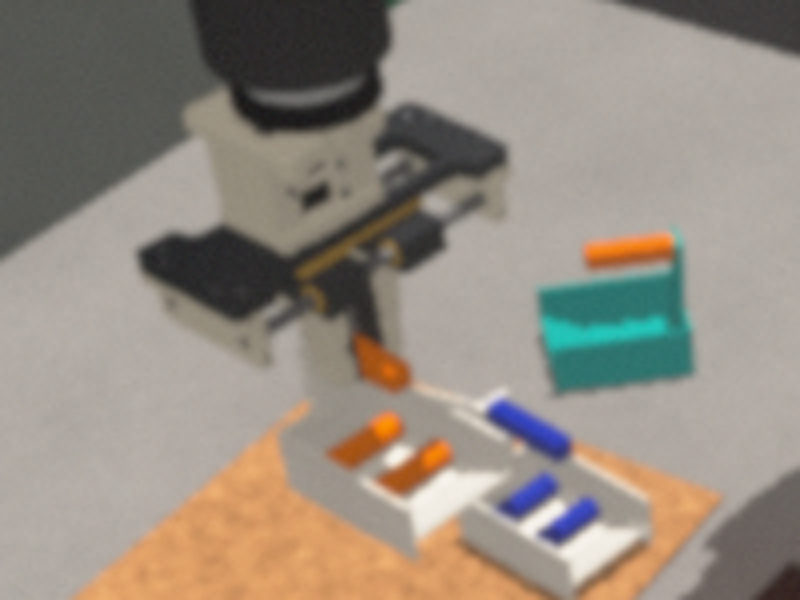

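Lifted cleanly (−2.8 N is about the tin plus 2 rods), but the fingers only closed on the bar as the lift began, so the hold is shallow. I'll set it back down and grip deeper.

```bash
python3 -m crank '[[20,0,0,0,0,0,-1],[45,0,0,0,0,0,-1],[70,0,0,0,0,0,-1],[95,0,0,0,0,0,-1],[120,0,0,0,0,0,-1],[138,0,0,0,0,0,-1],[148,0,0,0,0,0,-1],[152,0,0,0,0,0,-1],[152,0,0,0,0,0,-1]]'
python3 -m crank '[[2,0,0,0,0,0,-1],[3,0,0,0,0,0,-1],[4,0,0,0,0,0,-1],[4,0,0,0,0,0,-1]]'
```

```text
t: 4.9
position: [0.5511, -0.2631, 0.0928]
tool_rot: [-60.1, 89.9, 22.6]
force: [0.2, -0.0, -2.3]
finger_gap: 0.179
t: 5.3
position: [0.5515, -0.2633, 0.0894]
tool_rot: [-80.4, 89.9, 2.2]
force: [0.2, -0.3, -1.4]
finger_gap: 0.178
```

```bash
python3 -m crank '[[1,0,0,0,0,0,-1],[1,0,0,0,0,0,-0.3],[1,0,0,0,0,0,-0.3],[5,0,0,0,0,0,-0.3],[10,0,0,0,0,0,-0.3],[12,0,0,0,0,0,-0.3],[12,0,0,0,0,0,-1],[12,0,0,0,0,0,-1],[12,0,0,0,0,0,-1],[12,0,0,0,0,0,-1],[12,0,0,0,0,0,-1]]' 45
```

```text
t: 6.4
position: [0.5516, -0.2632, 0.0774]
tool_rot: [-79.4, 89.9, 3.2]
force: [0.2, -0.4, -1.4]
finger_gap: 0.171
```

```bash
python3 -m crank '[[-8,0,0,0,0,0,-1],[-20,0,0,0,0,0,-1],[-40,0,0,0,0,0,-1],[-60,0,0,0,0,0,-1],[-80,0,0,0,0,0,-1],[-100,0,0,0,0,0,-1],[-120,0,0,0,0,0,-1],[-140,0,0,0,0,0,-1],[-150,0,0,0,0,0,-1],[-150,0,0,0,0,0,-1]]'
cat >> h.py <<'E'
def pour(cell,yaw,tilt,lipoff=-.022,lipz=.100,dx=.0685,dz=.052,lat=0):
    """TCP pose for tin lip at cell centre shifted lipoff along pouring dir"""
    a=np.radians(yaw);n=-np.array([np.cos(a),np.sin(a),0]);t=np.radians(tilt);l=np.array([-np.sin(a),np.cos(a),0])
    h=dx*np.cos(t)-dz*np.sin(t);v=-dx*np.sin(t)-dz*np.cos(t)
    lip=np.array([cell[0],cell[1],lipz])+lipoff*n+lat*l
    return lip-h*n-np.array([0,0,v])
E
python3 - <<'E'
from h import *
c=[onz('top',(120+x/3,140+y/3),.09) for x,y in((152,88),(393,95),(382,333),(133,325))]
print(np.array(c),np.mean(c,0),[np.linalg.norm(c[i]-c[i-1]) for i in range(4)])
for i in ((0,1),(3,2)):
  d=c[i[0]]-c[i[1]];print('yaw',np.degrees(np.arctan2(d[1],d[0]))-90)
s=monitor.read_state();print(s['position'],s['force'],s['qpos'])
E
```

```text
t: 7.4
position: [0.552, -0.2634, 0.2296]
tool_rot: [-88.9, 89.7, -6.3]
force: [-0.9, -0.2, -3.9]
finger_gap: 0.176
[[0.6349 0.3176 0.09  ]
 [0.6302 0.1309 0.09  ]
 [0.445  0.1351 0.09  ]
 [0.4502 0.3239 0.09  ]] [0.5401 0.2269 0.09  ] [np.float64(0.18486188501645612), np.float64(0.18677956536452578), np.float64(0.1852623252407696), np.float64(0.18884786428194256)]
yaw -1.445849901229792
yaw -1.5694720776063065
[ 0.552  -0.2634  0.2296] [-0.8903 -0.2202 -3.9269] [ -7.2421  14.3358  -7.7139  -0.006  -67.6266  -0.0904]
```

Run:
```python
from h import *
print('cross',onz('top',(120+263.5/3,140+209/3),.09))
s=cv2.imread('pics/scene0.png');a=cv2.resize(s[250:370,340:480],None,fx=5,fy=5,interpolation=2);cv2.imwrite('pics/c4.png',a)
```

```text
cross [0.54  0.228 0.09 ]
```

View pics/c4.png

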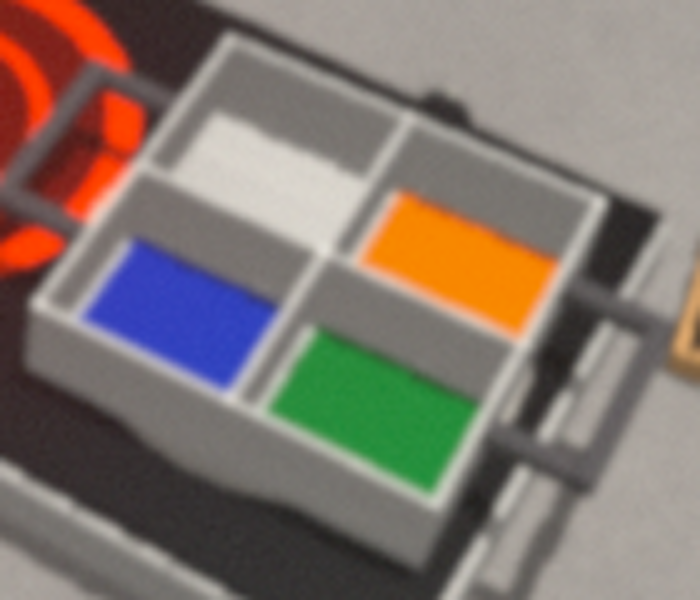

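Run:
```python
from h import *
print(tri((120+263.5/3,140+209/3),(404.8,300.4)),onz('scene',(404.8,300.4),.09))
c=[onz('scene',(340+x/5,250+y/5),.09) for x,y in((230,38),(605,200),(432,500),(38,305))]
print(np.array(c),np.mean(c,0))
# target
C=np.array([.540,.2285]);y=np.radians(-1.5);ux=np.array([np.cos(y),np.sin(y)]);uy=np.array([-np.sin(y),np.cos(y)])
cells={'amber':C-.045*ux+.045*uy,'green':C+.045*ux+.045*uy,'blue':C+.045*ux-.045*uy};print(cells)
p=pour(cells['amber'],-91.5,15);print(p);go(p,Rg(-91.5,0))
```

```text
(array([0.5407, 0.2291, 0.0862]), np.float64(0.0006154903107007838)) [0.5435 0.2301 0.09  ]
[[0.4508 0.1431 0.09  ]
 [0.4546 0.3241 0.09  ]
 [0.6347 0.3151 0.09  ]
 [0.6304 0.1383 0.09  ]] [0.5426 0.2302 0.09  ]
{'amber': array([0.4962, 0.2747]), 'green': array([0.5862, 0.2723]), 'blue': array([0.5838, 0.1823])}
[0.4942 0.2    0.168 ]
shift [ 61.  116.8 452.3] rot [-0.1018 -0.0002  0.0056] deg 5.8
```

```bash
python3 -m crank '[[0,2,8,0,0,0,-1],[0,5,20,-0.005,0,0,-1],[0,10,40,-0.01,0,0,-1],[0,16,65,-0.015,0,0,-1],[0,23,90,-0.02,0,0,-1],[0,30,118,-0.025,0,0,-1],[0,38,146,-0.03,0,0,-1],[0,45,174,-0.04,0,0,-1],[0,52,202,-0.045,0,0,-1],[0,59,230,-0.05,0,0,-1],[0,67,258,-0.06,0,0,-1],[0,74,286,-0.06,0,0,-1]]' 45
python3 - <<'E'
from h import *
p=pour((.497,.2755),-91.5,15,lipz=.12);go(p,Rg(-91.5,0))
E
```

```text
t: 8.6
position: [0.5138, 0.0314, 0.2284]
tool_rot: [-97.3, 89.8, -11.2]
force: [1.0, 0.1, -1.7]
finger_gap: 0.178
shift [ 40.2  30.2 167.8] rot [-0.0408 -0.0006  0.0043] deg 2.4
```

```bash
python3 -m crank '[[0,4,26,-0.01,0,0,-1],[0,9,52,-0.02,0,0,-1],[0,14,78,-0.02,0,0,-1],[0,19,104,-0.03,0,0,-1],[0,24,130,-0.04,0,0,-1],[0,28,150,-0.04,0,0,-1],[0,30,162,-0.04,0,0,-1],[0,30,168,-0.04,0,0,-1],[10,30,168,-0.04,0,0,-1],[20,30,168,-0.04,0,0,-1],[20,30,168,-0.04,0,0,-1]]' 45
python3 - <<'E'
from h import *
s=monitor.read_state();print(s['position'],s['qpos'],s['force'])
for t in (15,22,30,38,45,50):
  p=pour((.497,.2755),-91.5,t,lipz=.103);print(t,p);go(p,Rg(-91.5,t))
im=crop('top',140,140,260,180,3,'t3');im=crop('scene',250,150,260,200,3,'s4')
E
```

```text
t: 9.7
position: [0.494, 0.1995, 0.2058]
tool_rot: [-158.1, 89.8, -69.8]
force: [-0.3, -0.4, -2.5]
finger_gap: 0.177
[0.494  0.1995 0.2058] [ 43.2139   8.0361 -19.059    0.1839 -62.9745 -44.9148] [-0.3044 -0.3561 -2.5241]
15 [0.495  0.2008 0.171 ]
shift [34.9 -0.9  1.5] rot [-0.0022  0.2589  0.0009] deg 14.8
22 [0.4953 0.2095 0.1769]
shift [28.9 -0.9 10.1] rot [-0.0022  0.3811  0.0007] deg 21.8
30 [0.4956 0.2202 0.1823]
shift [23.5 -0.9 20.8] rot [-0.0023  0.5207  0.0006] deg 29.8
38 [0.4958 0.2316 0.1861]
shift [19.6 -0.9 32.2] rot [-0.0024  0.6603  0.0004] deg 37.8
45 [0.4961 0.2418 0.1882]
shift [17.5 -0.9 42.4] rot [-0.0024  0.7825  0.0003] deg 44.8
50 [0.4963 0.2493 0.1889]
shift [16.8 -0.9 49.9] rot [-0.0024  0.8698  0.0002] deg 49.8
```

View pics/t3.png

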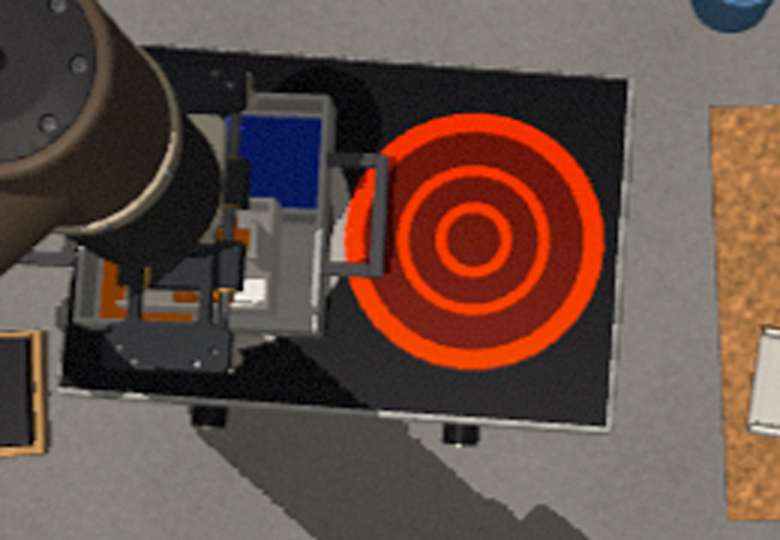

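View pics/s4.png

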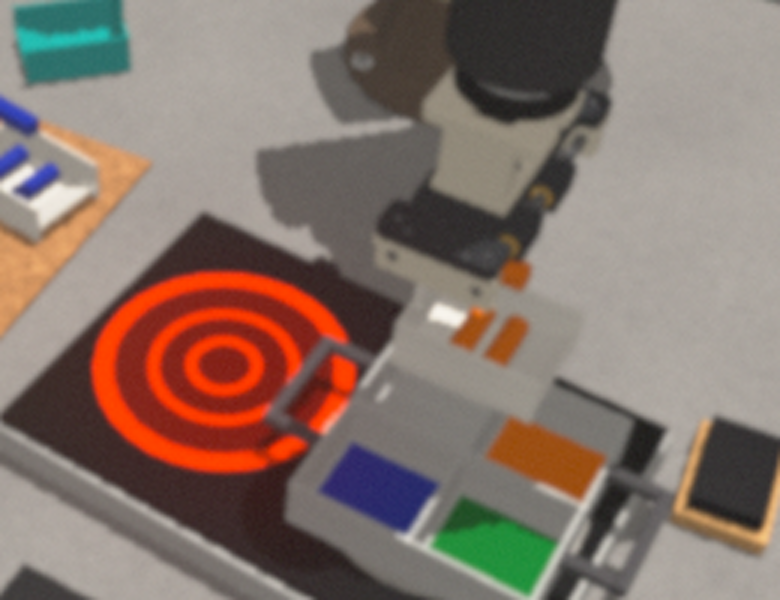

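```bash
python3 -m crank '[[2,-1,0,0,0.06,0,-1],[5,-1,0,0,0.12,0,-1],[9,-1,1,0,0.18,0,-1],[12,-1,4,0,0.24,0,-1],[14,-1,7,0,0.31,0,-1],[15,-1,10,0,0.38,0,-1],[15,-1,10,0,0.38,0,-1]]' 45
python3 - <<'E'
from h import *
s=monitor.read_state();print(s['position'],s['force'],np.degrees((Rg(-91.5,0).inv()*Rt()).as_rotvec()))
for t in (22,30,38,45,50):
  p=pour((.497,.2755),-91.5,t,lipz=.103);print(t,p);go(p,Rg(-91.5,t))
im=crop('scene',330,190,160,140,5,'s5')
E
```

```text
t: 10.5
position: [0.4966, 0.211, 0.1915]
tool_rot: [-179.6, 68.0, -91.1]
force: [0.2, 0.1, -3.0]
finger_gap: 0.18
[0.4966 0.211  0.1915] [ 0.1781  0.0928 -3.0222] [ 0.0528 22.0494 -0.1546]
22 [0.4953 0.2095 0.1769]
shift [14.2  1.4  4.1] rot [-0.0014 -0.0009  0.0025] deg 0.2
30 [0.4956 0.2202 0.1823]
shift [ 5.1  1.4 12. ] rot [-0.0016  0.1388  0.0024] deg 8.0
38 [0.4958 0.2316 0.1861]
shift [-2.7  1.4 21.1] rot [-0.0017  0.2784  0.0022] deg 16.0
45 [0.4961 0.2418 0.1882]
shift [-8.5  1.4 29.8] rot [-0.0019  0.4006  0.0021] deg 23.0
50 [0.4963 0.2493 0.1889]
shift [-11.9   1.4  36.5] rot [-0.002   0.4878  0.0021] deg 28.0
```

View pics/s5.png

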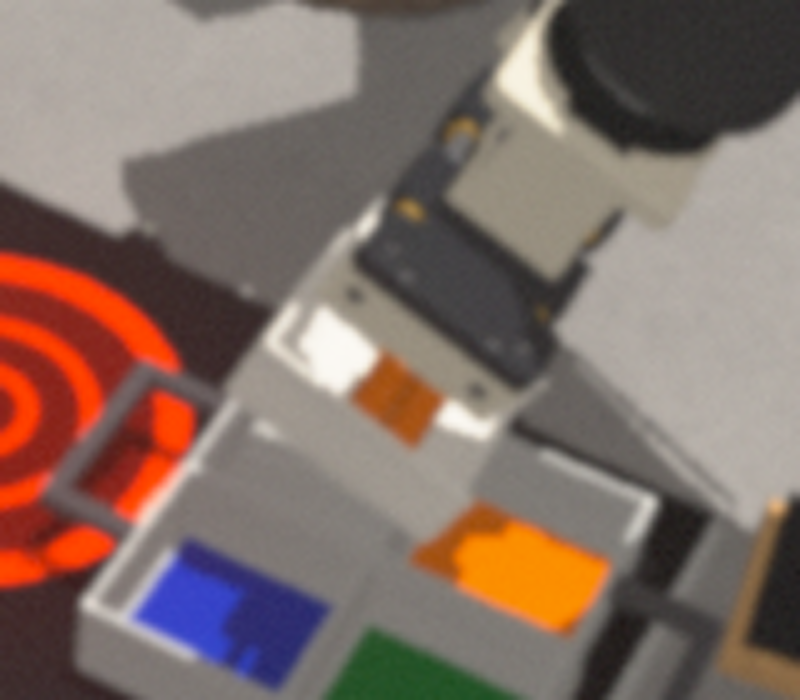

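```bash
python3 -m crank '[[7,1,3,0,0,0,-1],[13,1,4,0,0,0,-1],[9,1,8,0,0.07,0,-1],[5,1,12,0,0.139,0,-1],[5,1,12,0,0.139,0,-1],[5,1,12,0,0.139,0,-1]]' 45
python3 - <<'E'
from h import *
s=monitor.read_state();print(s['position'],s['force'],np.degrees((Rg(-91.5,0).inv()*Rt()).as_rotvec()))
for t in (30,38,45,50,54):
  p=pour((.497,.2755),-91.5,t,lipz=.103);print(t,p);go(p,Rg(-91.5,t))
im=crop('scene',330,190,160,140,5,'s6')
E
```

```text
t: 11.15
position: [0.4956, 0.2197, 0.1821]
tool_rot: [-179.8, 60.2, -91.3]
force: [0.2, -1.3, -3.2]
finger_gap: 0.179
[0.4956 0.2197 0.1821] [ 0.1886 -1.3412 -3.2162] [ 0.0846 29.8113 -0.103 ]
30 [0.4956 0.2202 0.1823]
shift [-0.4  0.1  0.3] rot [-0.0019  0.0033  0.0013] deg 0.2
38 [0.4958 0.2316 0.1861]
shift [-9.4  0.1  8.2] rot [-0.002   0.1429  0.0012] deg 8.2
45 [0.4961 0.2418 0.1882]
shift [-16.3   0.1  16.1] rot [-0.002   0.2651  0.0011] deg 15.2
50 [0.4963 0.2493 0.1889]
shift [-20.6   0.1  22.3] rot [-0.0021  0.3524  0.001 ] deg 20.2
54 [0.4965 0.2553 0.189 ]
shift [-23.7   0.1  27.4] rot [-0.0021  0.4222  0.0009] deg 24.2
```

View pics/s6.png

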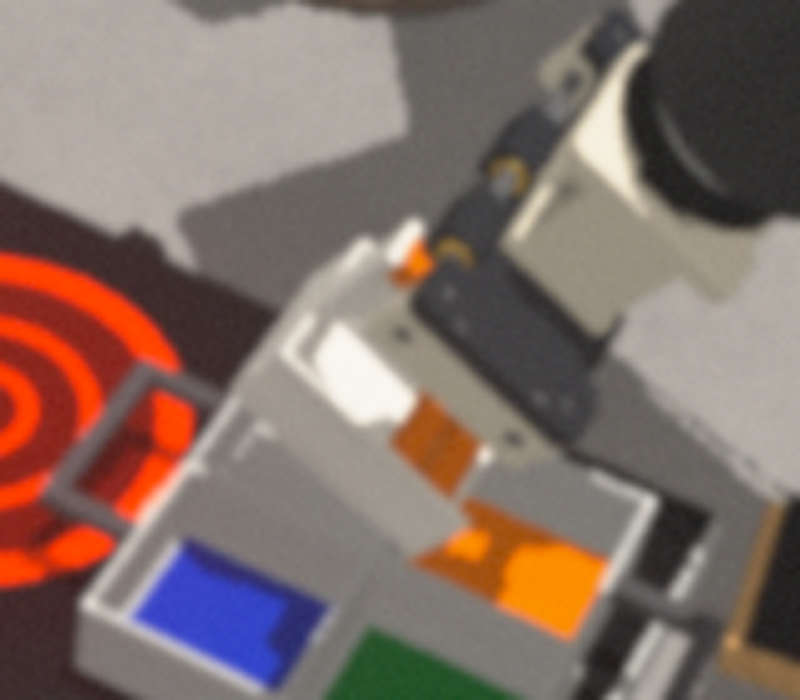

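Tin over the amber cell with its lip at crop (440,530); both rods near the lip. Go on tipping.

```bash
python3 -m crank '[[-5,0,4,0,0.07,0,-1],[-9,0,8,0,0.143,0,-1],[-9,0,8,0,0.143,0,-1],[-13,0,12,0,0.2,0,-1],[-16,0,16,0,0.265,0,-1],[-16,0,16,0,0.265,0,-1],[-16,0,16,0,0.265,0,-1],[-21,0,22,0,0.352,0,-1],[-21,0,22,0,0.352,0,-1],[-21,0,22,0,0.352,0,-1],[-21,0,22,0,0.352,0,-1]]' 45
python3 - <<'E'
from h import *
s=monitor.read_state();print(s['position'],s['force'],np.degrees((Rg(-91.5,0).inv()*Rt()).as_rotvec()))
im=crop('scene',330,190,160,140,5,'s7')
E
```

```text
t: 12.3
position: [0.4966, 0.2485, 0.1903]
tool_rot: [-179.8, 40.2, -91.5]
force: [0.4, 0.7, -1.9]
finger_gap: 0.178
[0.4966 0.2485 0.1903] [ 0.3878  0.6754 -1.944 ] [ 0.1798 49.7963 -0.1033]
```

View pics/s7.png

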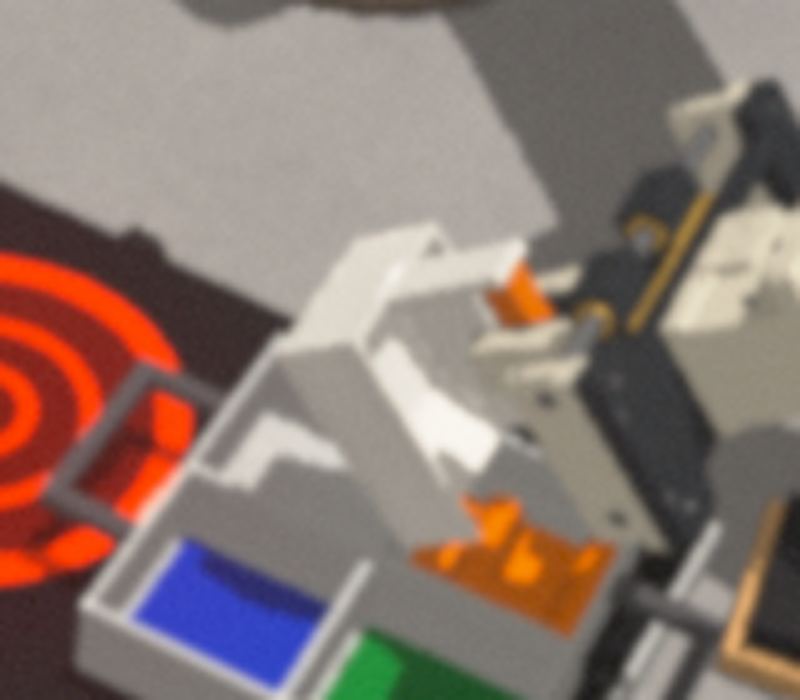

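The tin reads empty (−1.9 N) and the rods lie on the amber floor near crop (520,560). Retreat upward, untilt and return.

Run:
```python
from h import *
p=monitor.read_state()['position']
go(p+[0,0,.04],None); go(p+[0,-.03,.07],Rg(-91.5,25)); go(p+[0,-.06,.07],Rg(-91.5,0))
```

```text
shift [-25.8  -0.1 -30.6] rot [0. 0. 0.] deg 0.0
shift [-22.3  -1.1 -72.8] rot [-0.0035 -0.4329  0.0012] deg 24.8
shift [  0.6  -1.9 -92.2] rot [-0.0032 -0.8692  0.002 ] deg 49.8
```

```bash
python3 -m crank '[[-13,0,-15,0,0,0,-1],[-26,0,-31,0,0,0,-1],[-24,0,-45,0,-0.14,0,-1],[-23,-1,-60,0,-0.28,0,-1],[-22,-1,-73,0,-0.43,0,-1],[-14,-2,-80,0,-0.57,0,-1],[-7,-2,-86,0,-0.71,0,-1],[0,-2,-92,0,-0.869,0,-1],[0,-2,-92,0,-0.869,0,-1]]' 45
python3 - <<'E'
from h import *
im=crop('scene',330,190,160,140,5,'s8');crop('top',140,140,260,180,3,'t8')
s=monitor.read_state();print(s['position'],s['force'])
go((.5516,-.2632,.22),Rg(-97))
E
```

```text
t: 13.25
position: [0.4964, 0.1859, 0.2641]
tool_rot: [-40.6, 89.3, 47.5]
force: [1.1, -0.4, -0.2]
finger_gap: 0.182
[0.4966 0.1872 0.2625] [-0.063  -0.1687 -2.71  ]
shift [  42.2  -68.8 -448.5] rot [0.0909 0.0018 0.0052] deg 5.2
```

View pics/s8.png

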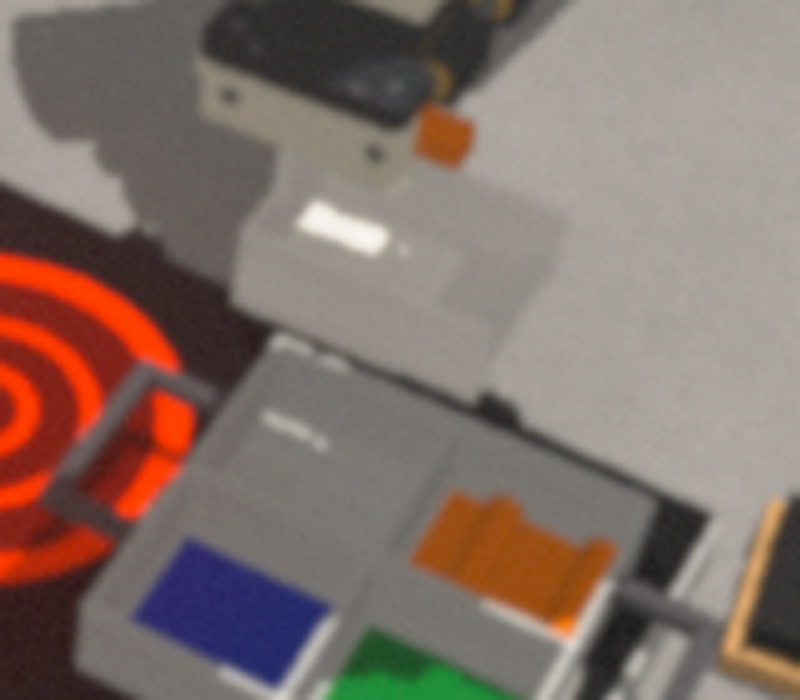

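Both amber rods lie in the amber cell (crop (490,530) and (590,580)), tin empty. Carry it back.

```bash
python3 -m crank '[[0,-3,-20,0,0,0,-1],[0,-9,-60,0.01,0,0,-1],[0,-16,-105,0.02,0,0,-1],[0,-23,-150,0.03,0,0,-1],[0,-30,-195,0.04,0,0,-1],[0,-37,-240,0.05,0,0,-1],[5,-44,-285,0.06,0,0,-1],[10,-51,-330,0.07,0,0,-1],[20,-58,-375,0.08,0,0,-1],[30,-64,-415,0.09,0,0,-1],[42,-68,-440,0.09,0,0,-1],[42,-69,-448,0.09,0,0,-1]]' 45
python3 - <<'E'
from h import *
im=crop('scene',80,90,240,200,3,'s9')
go((.5516,-.2632,.079),Rg(-97))
E
```

```text
t: 14.55
position: [0.5509, -0.264, 0.2169]
tool_rot: [45.2, 89.9, 128.1]
force: [0.2, 0.1, -2.0]
finger_gap: 0.181
shift [139.   -0.2   0.8] rot [-0.0001  0.001   0.0001] deg 0.1
```

View pics/s9.png

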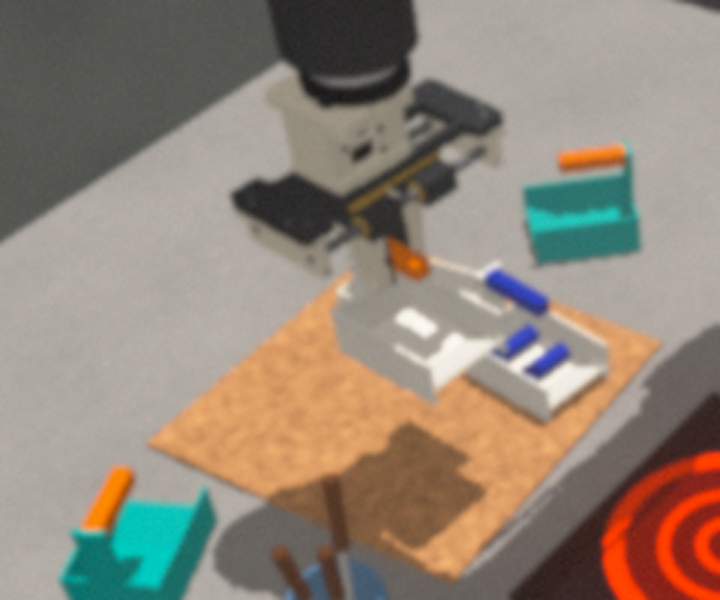

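Amber place is free; blue tin is unmoved (bar at crop (515,290)). Lower and release.

```bash
python3 -m crank '[[25,0,0,0,0,0,-1],[55,0,0,0,0,0,-1],[85,0,0,0,0,0,-1],[112,0,0,0,0,0,-1],[128,0,0,0,0,0,-1],[136,0,0,0,0,0,-1],[139,0,0,0,0,0,-1],[139.5,0,0,0,0,0,-1],[139.5,0,0,0,0,0,-0.5],[139.5,0,0,0,0,0,0],[139.5,0,0,0,0,0,0.4],[139.5,0,0,0,0,0,0.4]]' 45
python3 -m crank '[[-10,0,0,0,0,0,0.4],[-30,0,0,0,0,0,0.4],[-60,0,0,0,0,0,0.4],[-90,0,0,0,0,0,0.4],[-110,0,0,0,0,0,0.4],[-110,0,0,0,0,0,0.4]]'
python3 - <<'E'
from h import *
im=crop('scene',80,90,240,200,3,'s10')
t=optics.capture('top');crop('top',370,160,160,150,5,'t10',t)
go((.4046,-.2694,.19),Rg(-99))
E
```

```text
t: 15.8
position: [0.5516, -0.2641, 0.0791]
tool_rot: [-52.5, 89.9, 30.5]
force: [-0.4, 0.2, 0.1]
finger_gap: 0.463
t: 16.4
position: [0.5533, -0.2649, 0.1938]
tool_rot: [-91.7, 89.5, -8.7]
force: [0.7, -0.6, 0.1]
finger_gap: 0.698
shift [ -0.3 145.3 -23.1] rot [0.0344 0.0011 0.0028] deg 2.0
```

View pics/s10.png

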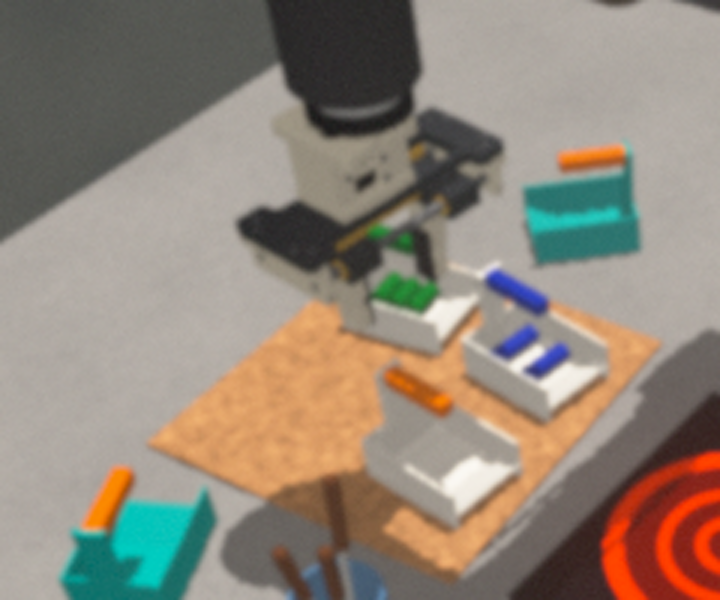

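View pics/t10.png

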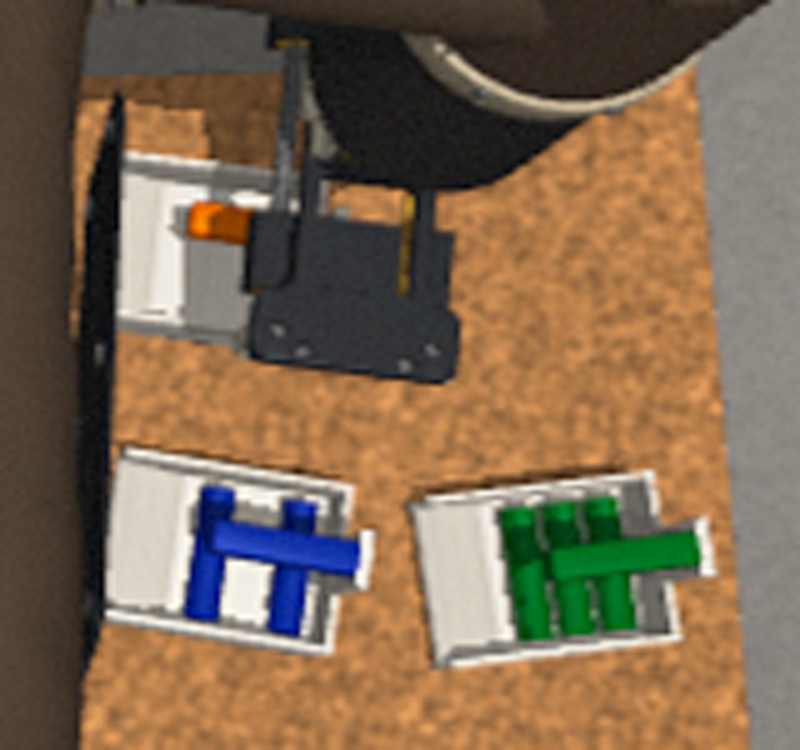

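Amber tin stands empty and upright; blue bar at top crop (288,548) is unchanged. On to blue.

```bash
python3 -m crank '[[0,35,-6,0,0,0,0.4],[0,75,-12,0.02,0,0,0.4],[0,115,-18,0.034,0,0,0.4],[0,140,-23,0.034,0,0,0.4],[0,145,-23,0.034,0,0,0.4],[25,145,-23,0.034,0,0,0.4],[55,145,-23,0.034,0,0,0.4],[80,145,-23,0.034,0,0,0.4],[80,145,-23,0.034,0,0,0.4]]' 45
python3 - <<'E'
from h import *
im=crop('scene',180,140,120,110,6,'s11')
go((.4046,-.2694,.077),Rg(-99))
E
```

```text
t: 17.4
position: [0.4029, -0.2685, 0.1063]
tool_rot: [63.8, 89.7, 144.8]
force: [-0.3, 0.1, -1.0]
finger_gap: 0.7
shift [31.3 -0.5 -0.4] rot [ 0.0005  0.0013 -0.0016] deg 0.1
```

View pics/s11.png

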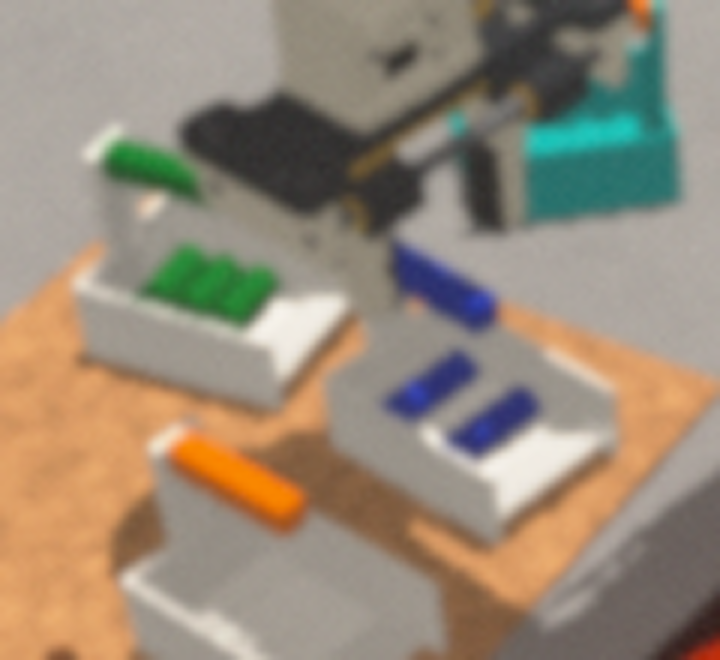

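The blue bar (crop (440,285)) is between the fingers, and the turquoise tin is well clear. Descend and close fully.

```bash
python3 -m crank '[[12,0,0,0,0,0,0.4],[24,0,0,0,0,0,0.4],[31,0,0,0,0,0,0.4],[31,0,0,0,0,0,-0.3],[31,0,0,0,0,0,-1],[31,0,0,0,0,0,-1],[31,0,0,0,0,0,-1],[31,0,0,0,0,0,-1],[31,0,0,0,0,0,-1],[31,0,0,0,0,0,-1],[31,0,0,0,0,0,-1],[31,0,0,0,0,0,-1]]' 45
python3 -m crank '[[-8,0,0,0,0,0,-1],[-20,0,0,0,0,0,-1],[-40,0,0,0,0,0,-1],[-60,0,0,0,0,0,-1],[-80,0,0,0,0,0,-1],[-100,0,0,0,0,0,-1],[-120,0,0,0,0,0,-1],[-140,0,0,0,0,0,-1],[-150,0,0,0,0,0,-1],[-150,0,0,0,0,0,-1]]'
python3 - <<'E'
from h import *
im=crop('scene',120,70,200,170,4,'s12')
s=monitor.read_state();print(s['position'],s['force'])
p=pour((.585,.1835),-91.5,15,lipz=.12);print(p);go(p+[0,0,.03],Rg(-91.5,0))
E
```

```text
t: 18.65
position: [0.4043, -0.269, 0.0774]
tool_rot: [47.2, 89.9, 128.2]
force: [1.5, -0.4, -1.0]
finger_gap: 0.18
t: 19.65
position: [0.4049, -0.2693, 0.2286]
tool_rot: [-41.7, 89.9, 39.3]
force: [-0.4, 0.2, -3.5]
finger_gap: 0.178
[ 0.4043 -0.269   0.2273] [-0.7634 -0.0554 -3.6966]
[0.583  0.1088 0.188 ]
shift [   9.9 -117.6  401.1] rot [-0.1305  0.0016 -0.0007] deg 7.5
```

View pics/s12.png

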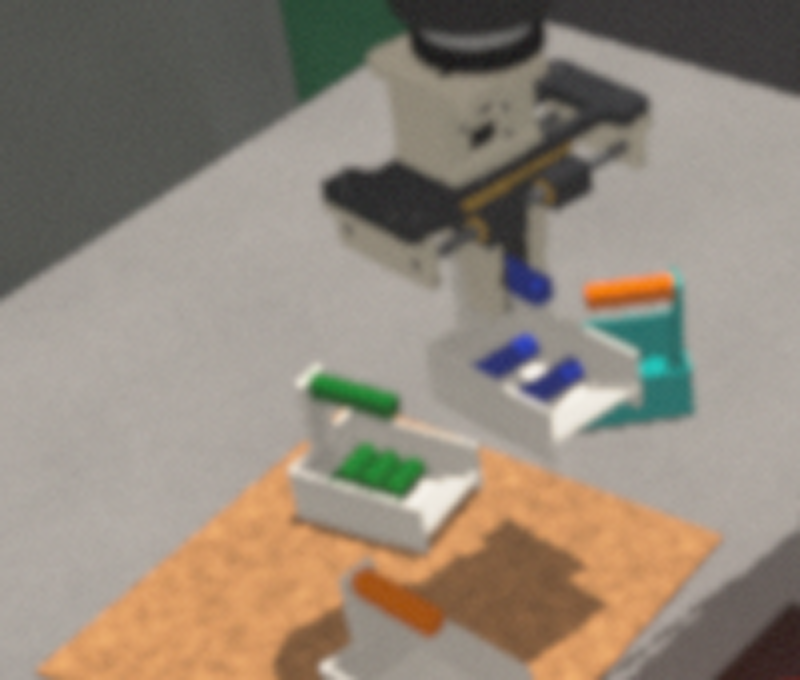

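Blue tin lifted level with both rods. Carry to the blue cell.

```bash
python3 -m crank '[[0,-3,8,0,0,0,-1],[0,-7,22,-0.01,0,0,-1],[0,-13,43,-0.02,0,0,-1],[0,-20,68,-0.03,0,0,-1],[0,-28,95,-0.04,0,0,-1],[0,-36,123,-0.05,0,0,-1],[0,-44,151,-0.06,0,0,-1],[0,-52,179,-0.07,0,0,-1],[0,-60,207,-0.08,0,0,-1],[0,-68,235,-0.09,0,0,-1],[0,-77,263,-0.1,0,0,-1],[0,-85,291,-0.11,0,0,-1]]' 45
python3 - <<'E'
from h import *
p=pour((.585,.1835),-91.5,15,lipz=.13,dx=.067);go(p,Rg(-91.5,0))
E
```

```text
t: 20.9
position: [0.5335, 0.0068, 0.2263]
tool_rot: [68.9, 89.8, 156.3]
force: [0.3, -0.4, -3.0]
finger_gap: 0.178
shift [ 28.7 -44.9 105.6] rot [-0.02    0.0011 -0.0028] deg 1.2
```

```bash
python3 -m crank '[[0,-10,24,-0.01,0,0,-1],[0,-20,48,-0.01,0,0,-1],[0,-30,72,-0.02,0,0,-1],[0,-39,92,-0.02,0,0,-1],[0,-44,103,-0.02,0,0,-1],[8,-45,106,-0.02,0,0,-1],[8,-45,106,-0.02,0.06,0,-1],[9,-45,106,-0.02,0.12,0,-1],[13,-45,106,-0.02,0.18,0,-1],[16,-45,108,-0.02,0.24,0,-1],[18,-45,110,-0.02,0.29,0,-1],[18,-45,110,-0.02,0.29,0,-1]]' 45
python3 - <<'E'
from h import *
s=monitor.read_state();print(s['position'],s['force'],np.degrees((Rg(-91.5,0).inv()*Rt()).as_rotvec()))
for t in (22,30,38,45,50):
  p=pour((.585,.1835),-91.5,t,lipz=.103,dx=.067);print(t,p);go(p,Rg(-91.5,t))
im=crop('scene',300,190,160,140,5,'s13')
E
```

```text
t: 22.1
position: [0.5826, 0.1146, 0.2064]
tool_rot: [178.4, 73.3, -93.0]
force: [-0.1, 0.0, -3.2]
finger_gap: 0.179
[0.5826 0.1146 0.2064] [-0.086   0.0141 -3.2378] [-0.098  16.7102  0.4626]
22 [0.5833 0.1189 0.1763]
shift [27.6 -0.9 12.8] rot [ 0.0032  0.0923 -0.0076] deg 5.3
30 [0.5836 0.1295 0.1815]
shift [19.5 -0.8 21.4] rot [ 0.0037  0.2319 -0.0073] deg 13.3
38 [0.5839 0.1407 0.1852]
shift [12.8 -0.8 31.1] rot [ 0.0043  0.3716 -0.0071] deg 21.3
45 [0.5841 0.1509 0.1871]
shift [ 8.  -0.8 40.3] rot [ 0.0047  0.4937 -0.0068] deg 28.3
50 [0.5843 0.1583 0.1877]
shift [ 5.3 -0.8 47.2] rot [ 0.005   0.581  -0.0067] deg 33.3
```

View pics/s13.png

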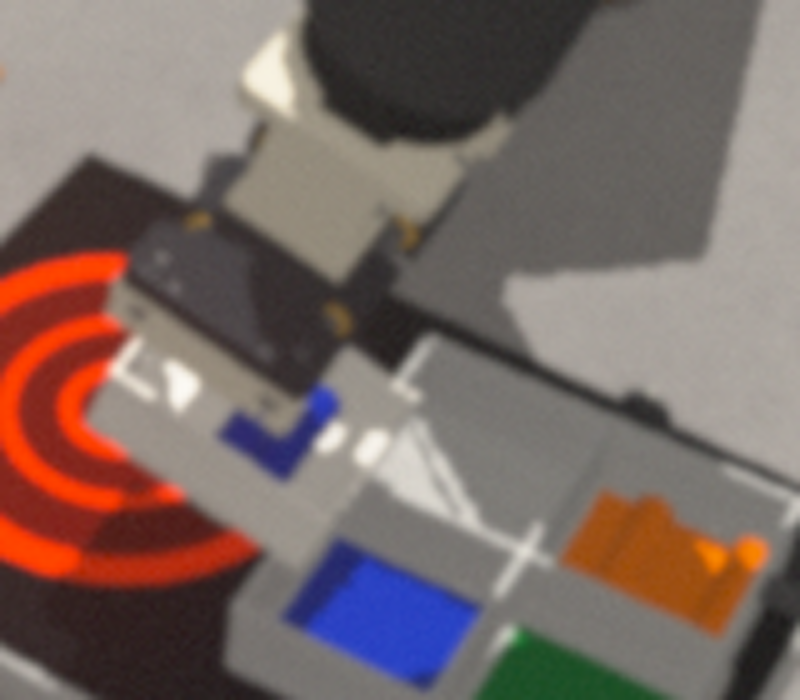

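Blue tin lip is just short of the blue floor (crop (320,560)), rods still in. Lower, then tip.

```bash
python3 -m crank '[[10,-1,4,0,0.03,-0.007,-1],[20,-1,9,0,0.06,-0.007,-1],[28,-1,13,0,0.092,-0.007,-1],[24,-1,17,0,0.16,-0.007,-1],[19,-1,21,0,0.232,-0.007,-1],[19,-1,21,0,0.232,-0.007,-1],[16,-1,26,0,0.3,-0.007,-1],[13,-1,31,0,0.372,-0.007,-1],[13,-1,31,0,0.372,-0.007,-1],[10,-1,36,0,0.43,-0.007,-1],[8,-1,40,0,0.494,-0.007,-1],[8,-1,40,0,0.494,-0.007,-1]]' 45
python3 - <<'E'
from h import *
s=monitor.read_state();print(s['position'],s['force'],np.degrees((Rg(-91.5,0).inv()*Rt()).as_rotvec()))
for t in (45,50):
  p=pour((.585,.1835),-91.5,t,lipz=.103,dx=.067);print(t,p);go(p,Rg(-91.5,t))
im=crop('scene',300,190,160,140,5,'s14')
E
```

```text
t: 23.35
position: [0.5843, 0.151, 0.1863]
tool_rot: [179.7, 45.0, -91.4]
force: [-0.4, -0.7, -3.3]
finger_gap: 0.179
[0.5843 0.151  0.1863] [-0.3666 -0.6659 -3.2616] [-0.3408 44.9968  0.0844]
45 [0.5841 0.1509 0.1871]
shift [-0.5  0.2 -0.7] rot [0.0059 0.0001 0.0009] deg 0.3
50 [0.5843 0.1583 0.1877]
shift [-6.1  0.2  4.1] rot [0.0059 0.0873 0.0011] deg 5.0
```

View pics/s14.png

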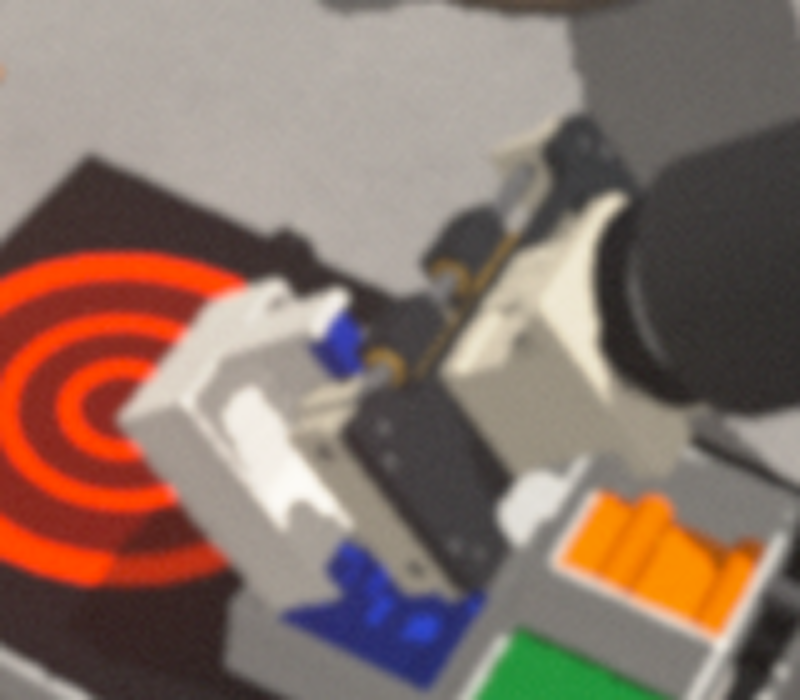

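```bash
python3 -m crank '[[-3,0,2,0,0.04,0,-1],[-6,0,4,0,0.087,0,-1],[-8,0,6,0,0.12,0,-1],[-8,0,6,0,0.12,0,-1],[-8,0,6,0,0.12,0,-1]]' 45
python3 - <<'E'
from h import *
s=monitor.read_state();print(s['position'],s['force'],np.degrees((Rg(-91.5,0).inv()*Rt()).as_rotvec()))
im=crop('scene',300,190,160,140,5,'s15')
p=monitor.read_state()['position']
go(p+[0,0,.04],None); go(p+[0,-.03,.07],Rg(-91.5,25)); go(p+[0,-.06,.07],Rg(-91.5,0))
E
```

```text
t: 23.9
position: [0.5845, 0.1606, 0.1878]
tool_rot: [179.7, 38.3, -91.4]
force: [0.5, -0.2, -2.7]
finger_gap: 0.178
[0.5845 0.1606 0.1878] [ 0.4598 -0.1773 -2.7024] [-0.3201 51.7109  0.0858]
shift [-24.8   0.1 -31.4] rot [0. 0. 0.] deg 0.0
shift [-19.9  -0.4 -73.5] rot [ 0.0052 -0.4657  0.    ] deg 26.7
shift [  3.7  -1.1 -92.1] rot [ 0.0053 -0.9021 -0.0012] deg 51.7
```

View pics/s15.png

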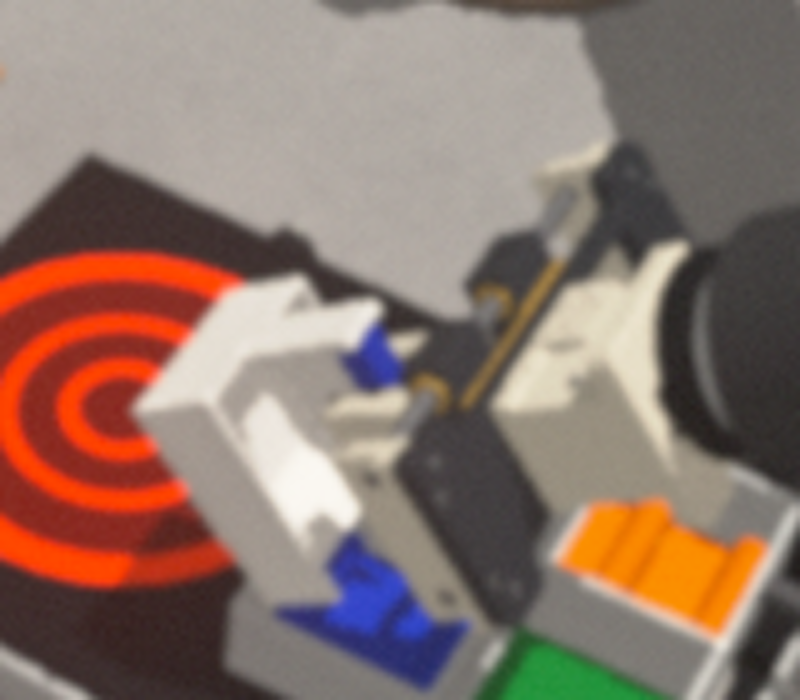

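One rod may still sit at the lip (crop (360,570)). Tip a little further and look again.

```bash
python3 -m crank '[[-2,0,2,0,0.05,0,-1],[-2,0,2,0,0.05,0,-1],[-2,0,2,0,0.05,0,-1],[-2,0,2,0,0.05,0,-1]]' 45
python3 - <<'E'
from h import *
s=monitor.read_state();print(s['position'],s['force'],np.degrees((Rg(-91.5,0).inv()*Rt()).as_rotvec()))
im=crop('scene',350,280,60,55,12,'s16')
E
```

```text
t: 24.35
position: [0.5847, 0.1631, 0.1881]
tool_rot: [179.8, 35.5, -91.4]
force: [0.4, -1.0, -2.0]
finger_gap: 0.177
[0.5847 0.1631 0.1881] [ 0.4151 -1.0186 -2.0262] [-0.2771 54.4516  0.0469]
```

View pics/s16.png

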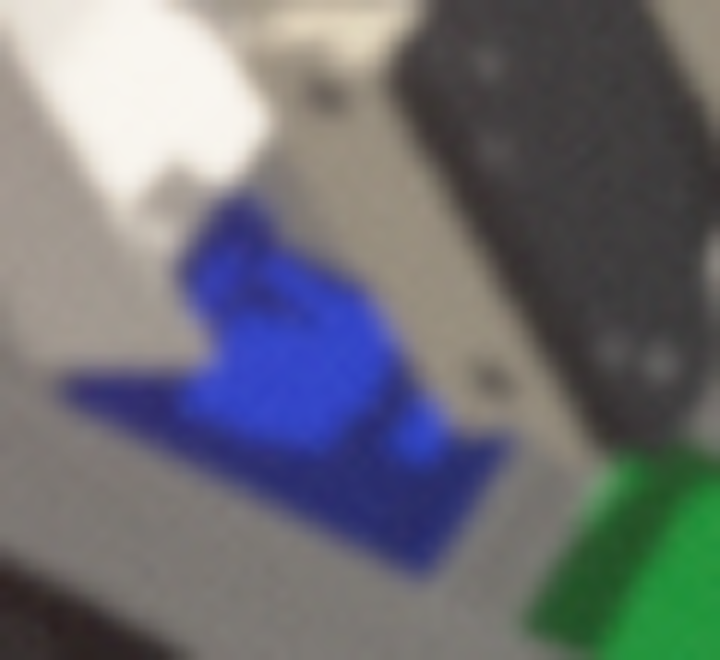

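```bash
python3 -m crank '[[-6,0,-8,0,0,0,-1],[-12,0,-16,0,0,0,-1],[-12,0,-16,0,0,0,-1],[-12,0,-16,0,0,0,-1]]' 45
python3 - <<'E'
from h import *
s=monitor.read_state();print(s['position'],s['force'],np.degrees((Rg(-91.5,0).inv()*Rt()).as_rotvec()))
im=crop('scene',340,265,75,70,9,'s17')
E
```

```text
t: 24.8
position: [0.5849, 0.1637, 0.2088]
tool_rot: [179.9, 35.6, -91.4]
force: [0.7, -0.2, -2.3]
finger_gap: 0.18
[0.5849 0.1637 0.2088] [ 0.6933 -0.17   -2.271 ] [-0.245  54.3836 -0.002 ]
```

View pics/s17.png

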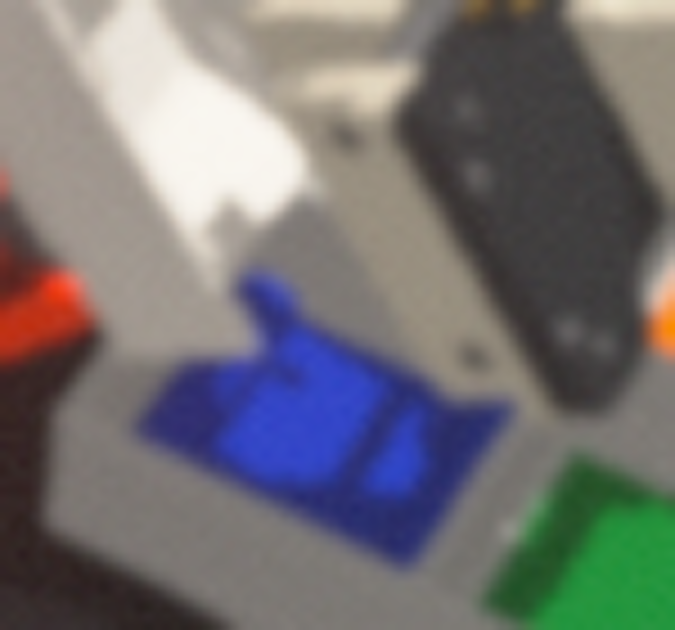

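The tin is empty and both rods stay in the cell; one may be leaning. Retreat and check.

```bash
python3 -m crank '[[-10,0,-25,0,-0.1,0,-1],[-10,0,-45,0,-0.25,0,-1],[-10,0,-60,0,-0.4,0,-1],[-8,-1,-72,0,-0.55,0,-1],[-2,-1,-80,0,-0.7,0,-1],[6,-1,-88,0,-0.83,0,-1],[14,-1,-92,0,-0.95,0,-1],[14,-1,-92,0,-0.95,0,-1]]' 45
python3 - <<'E'
from h import *
s=monitor.read_state();print(s['position'],s['force'])
im=crop('scene',340,255,100,90,8,'s18')
go((.4043,-.269,.22),Rg(-99))
E
```

```text
t: 25.65
position: [0.5841, 0.0955, 0.2768]
tool_rot: [4.7, 89.7, 93.1]
force: [0.7, 0.3, -1.0]
finger_gap: 0.178
[0.5841 0.0955 0.2768] [ 0.6551  0.2801 -1.0022]
shift [  55.9  170.  -369.9] rot [ 0.1304  0.001  -0.0017] deg 7.5
```

View pics/s18.png

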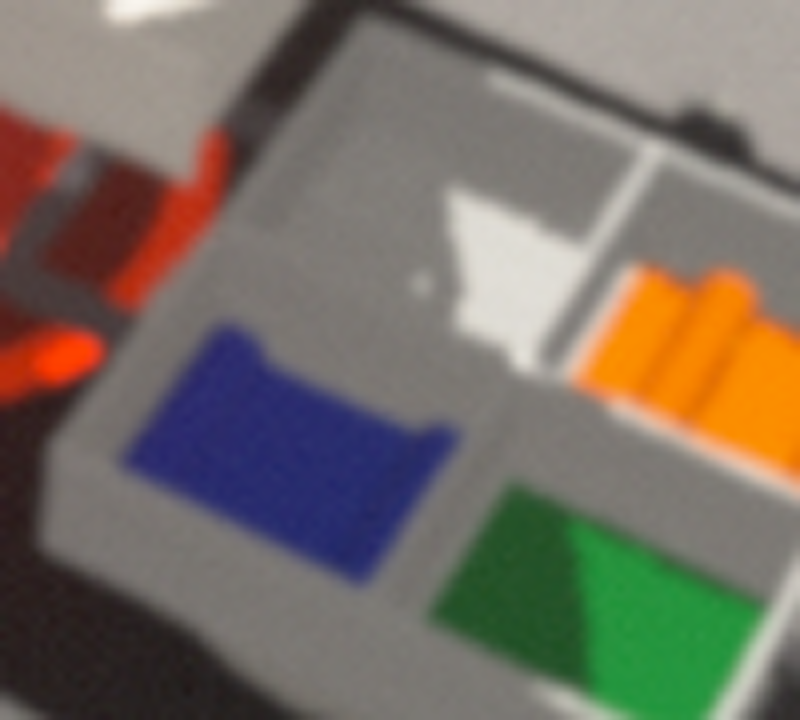

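Both blue rods lie in the blue cell (crop (220,370) and (400,470)). Return the tin.

```bash
python3 -m crank '[[0,9,-20,0,0,0,-1],[0,28,-60,0.01,0,0,-1],[0,48,-105,0.03,0,0,-1],[0,69,-150,0.05,0,0,-1],[5,90,-195,0.07,0,0,-1],[10,110,-240,0.09,0,0,-1],[20,131,-285,0.11,0,0,-1],[30,150,-325,0.13,0,0,-1],[45,163,-355,0.13,0,0,-1],[56,169,-368,0.13,0,0,-1],[56,170,-370,0.13,0,0,-1],[56,170,-370,0.13,0,0,-1]]' 45
python3 - <<'E'
from h import *
im=crop('scene',80,90,240,200,3,'s19');im=crop('top',140,140,380,180,2,'t19')
s=monitor.read_state();print(s['position'])
go((.4043,-.269,.079),Rg(-99))
E
```

```text
t: 26.9
position: [0.4038, -0.269, 0.2195]
tool_rot: [87.4, 89.8, 168.4]
force: [-0.0, -0.5, -2.0]
finger_gap: 0.17
[ 0.4048 -0.2685  0.2202]
shift [141.2   0.2  -0.6] rot [ 0.0017  0.0004 -0.0019] deg 0.1
```

View pics/s19.png

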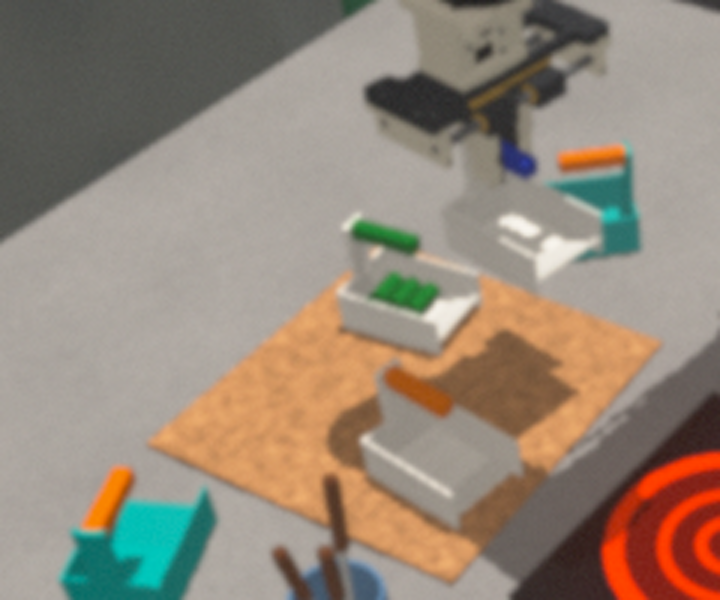

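View pics/t19.png

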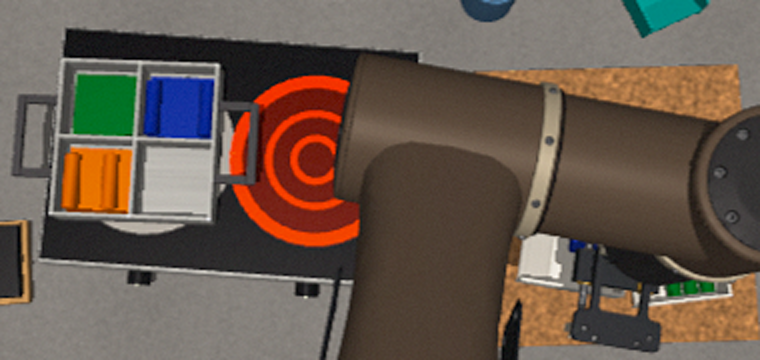

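Top view confirms two rods in each of the amber (left) and blue (upper-right) cells; the mat place is clear.

```bash
python3 -m crank '[[25,0,0,0,0,0,-1],[55,0,0,0,0,0,-1],[85,0,0,0,0,0,-1],[112,0,0,0,0,0,-1],[130,0,0,0,0,0,-1],[138,0,0,0,0,0,-1],[141,0,0,0,0,0,-1],[142,0,0,0,0,0,-1],[142,0,0,0,0,0,-0.5],[142,0,0,0,0,0,0],[142,0,0,0,0,0,0.4],[142,0,0,0,0,0,0.4]]' 45
python3 -m crank '[[-10,0,0,0,0,0,0.4],[-30,0,0,0,0,0,0.4],[-60,0,0,0,0,0,0.4],[-90,0,0,0,0,0,0.4],[-110,0,0,0,0,0,0.4],[-110,0,0,0,0,0,0.4]]'
python3 - <<'E'
from h import *
im=crop('scene',80,90,240,200,3,'s20')
t=optics.capture('top');crop('top',370,160,160,150,5,'t20',t)
go((.4012,-.421,.19),Rg(-84.3))
E
```

```text
t: 28.2
position: [0.4049, -0.2685, 0.0788]
tool_rot: [70.0, 90.0, 151.0]
force: [-0.7, 0.1, 0.4]
finger_gap: 0.462
t: 28.8
position: [0.4067, -0.2694, 0.1928]
tool_rot: [-98.6, 89.7, -17.5]
force: [0.5, 0.5, -0.2]
finger_gap: 0.701
shift [  -0.4  -19.8 -151.1] rot [-0.2552  0.0003  0.001 ] deg 14.6
```

View pics/s20.png

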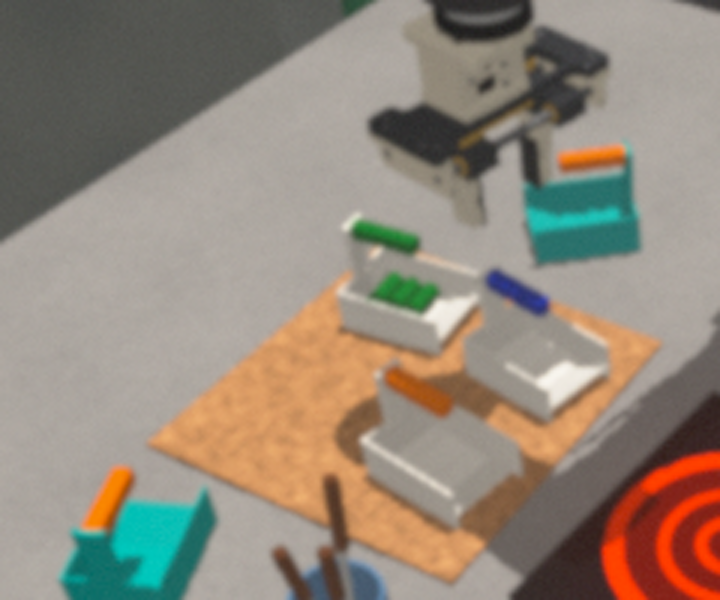

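View pics/t20.png

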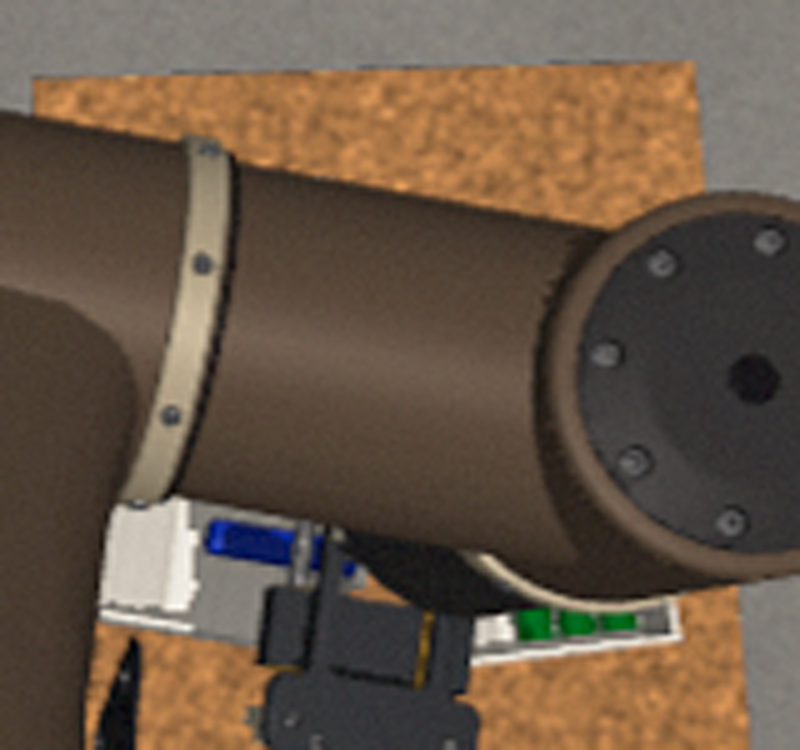

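Blue tin stands empty; green bar at scene (208,169) is unchanged. On to green.

```bash
python3 -m crank '[[0,-4,-35,-0.05,0,0,0.4],[0,-10,-75,-0.12,0,0,0.4],[0,-16,-115,-0.2,0,0,0.4],[0,-19,-143,-0.255,0,0,0.4],[0,-20,-151,-0.255,0,0,0.4],[25,-20,-151,-0.255,0,0,0.4],[55,-20,-151,-0.255,0,0,0.4],[80,-20,-151,-0.255,0,0,0.4],[80,-20,-151,-0.255,0,0,0.4]]' 45
python3 - <<'E'
from h import *
im=crop('scene',150,120,120,110,6,'s21')
s=monitor.read_state();print(s['position'])
go((.4012,-.421,.077),Rg(-84.3))
E
```

```text
t: 29.8
position: [0.3989, -0.4187, 0.1056]
tool_rot: [43.5, 89.6, 139.1]
force: [0.2, 0.5, 0.0]
finger_gap: 0.698
[ 0.4002 -0.4198  0.1079]
shift [30.9 -1.  -1.4] rot [-0.0006  0.0028 -0.0028] deg 0.2
```

View pics/s21.png

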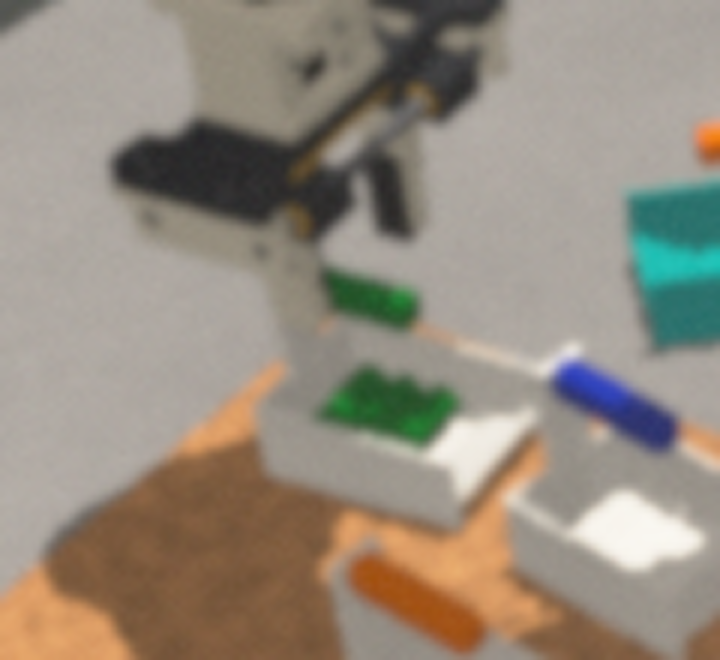

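The green bar is between the fingers. Descend, close, lift.

```bash
python3 -m crank '[[12,-1,-1,0,0,0,0.4],[24,-1,-1,0,0,0,0.4],[31,-1,-1,0,0,0,0.4],[31,-1,-1,0,0,0,-0.3],[31,-1,-1,0,0,0,-1],[31,-1,-1,0,0,0,-1],[31,-1,-1,0,0,0,-1],[31,-1,-1,0,0,0,-1],[31,-1,-1,0,0,0,-1],[31,-1,-1,0,0,0,-1],[31,-1,-1,0,0,0,-1],[31,-1,-1,0,0,0,-1]]' 45
python3 -m crank '[[-8,0,0,0,0,0,-1],[-20,0,0,0,0,0,-1],[-40,0,0,0,0,0,-1],[-60,0,0,0,0,0,-1],[-80,0,0,0,0,0,-1],[-100,0,0,0,0,0,-1],[-120,0,0,0,0,0,-1],[-140,0,0,0,0,0,-1],[-150,0,0,0,0,0,-1],[-150,0,0,0,0,0,-1]]'
python3 - <<'E'
from h import *
im=crop('scene',80,50,200,170,4,'s22')
s=monitor.read_state();print(s['position'],s['force'])
p=pour((.587,.2735),-91.5,15,lipz=.13,dx=.067);print(p);go([p[0],p[1],s['position'][2]],Rg(-91.5,0))
E
```

```text
t: 31.05
position: [0.4014, -0.4206, 0.077]
tool_rot: [43.7, 89.8, 139.4]
force: [0.9, 1.4, -0.4]
finger_gap: 0.179
t: 32.05
position: [0.4023, -0.4214, 0.229]
tool_rot: [0.0, 90.0, 95.7]
force: [-0.4, 0.2, -2.6]
finger_gap: 0.174
[ 0.4018 -0.4209  0.2274] [ 0.2546 -0.1003 -3.3206]
[0.5851 0.2003 0.1976]
shift [   1.  -243.6  600.1] rot [ 0.125   0.0023 -0.0016] deg 7.2
```

View pics/s22.png

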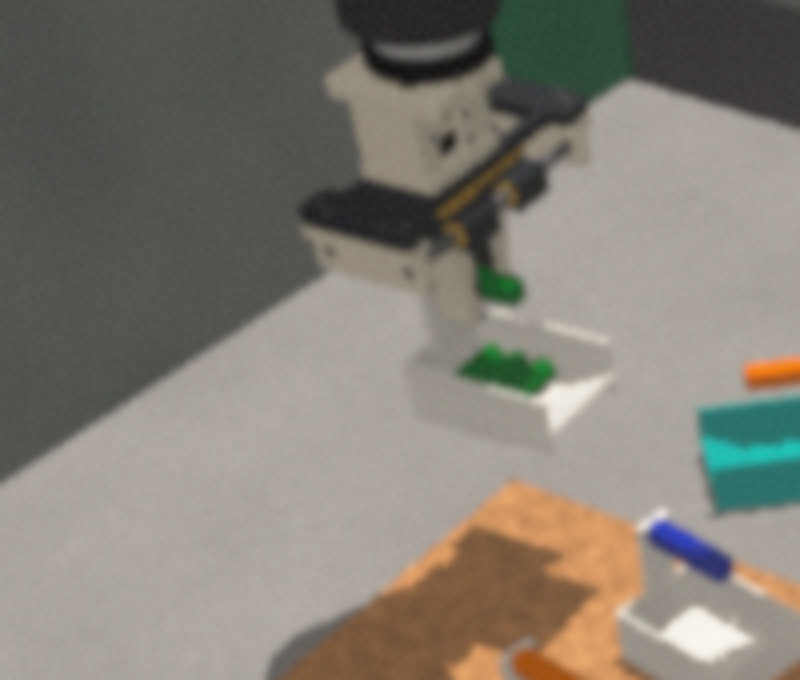

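Green tin lifted level with its three rods. Carry across.

```bash
python3 -m crank '[[0,-3,8,0,0,0,-1],[0,-9,22,0.01,0,0,-1],[0,-18,43,0.01,0,0,-1],[0,-28,69,0.02,0,0,-1],[0,-39,97,0.03,0,0,-1],[0,-51,126,0.03,0,0,-1],[0,-63,155,0.04,0,0,-1],[0,-75,184,0.04,0,0,-1],[0,-87,213,0.05,0,0,-1],[0,-98,242,0.05,0,0,-1],[0,-110,271,0.06,0,0,-1],[0,-122,300,0.06,0,0,-1]]' 45
python3 - <<'E'
from h import *
s=monitor.read_state()
p=pour((.587,.2735),-91.5,15,lipz=.13,dx=.067);go([p[0],p[1],.225],Rg(-91.5,0))
E
```

```text
t: 33.3
position: [0.493, -0.1086, 0.2269]
tool_rot: [54.9, 89.8, 147.2]
force: [0.2, 0.0, -3.0]
finger_gap: 0.177
shift [   2.2 -104.   305.1] rot [ 0.0648  0.0023 -0.0035] deg 3.7
```

```bash
python3 -m crank '[[0,-10,29,0,0,0,-1],[0,-20,58,0.01,0,0,-1],[0,-30,87,0.02,0,0,-1],[0,-40,116,0.03,0,0,-1],[0,-50,145,0.03,0,0,-1],[0,-60,174,0.04,0,0,-1],[0,-70,203,0.05,0,0,-1],[0,-79,232,0.06,0,0,-1],[0,-88,258,0.06,0,0,-1],[0,-96,280,0.065,0,0,-1],[0,-101,296,0.065,0,0,-1],[2,-104,305,0.065,0,0,-1]]' 45
python3 -m crank '[[2,0,0,0,0.05,0,-1],[4,0,1,0,0.11,0,-1],[7,0,2,0,0.17,0,-1],[11,0,3,0,0.23,0,-1],[14,0,5,0,0.29,0,-1],[14,0,5,0,0.29,0,-1]]'
python3 - <<'E'
from h import *
s=monitor.read_state();print(s['position'],s['force'],np.degrees((Rg(-91.5,0).inv()*Rt()).as_rotvec()))
for t in (22,30,38,45,51):
  p=pour((.587,.2735),-91.5,t,lipz=.103,dx=.067);print(t,p);go(p,Rg(-91.5,t))
im=crop('scene',330,190,160,150,5,'s23')
E
```

```text
t: 34.5
position: [0.5849, 0.2015, 0.2243]
tool_rot: [73.1, 89.7, 161.6]
force: [-0.5, 0.3, -3.0]
finger_gap: 0.175
t: 35.1
position: [0.5841, 0.2069, 0.2081]
tool_rot: [178.5, 73.3, -92.8]
force: [-0.0, -0.3, -4.1]
finger_gap: 0.182
[0.5841 0.2069 0.2081] [-0.0435 -0.3405 -4.0627] [-0.1737 16.7415  0.4018]
22 [0.5853 0.2089 0.1763]
shift [29.9 -1.4 11.1] rot [ 0.0043  0.0918 -0.0063] deg 5.3
30 [0.5856 0.2195 0.1815]
shift [21.8 -1.4 19.7] rot [ 0.0047  0.2314 -0.006 ] deg 13.3
38 [0.5859 0.2307 0.1852]
shift [15.1 -1.4 29.4] rot [ 0.0052  0.371  -0.0057] deg 21.3
45 [0.5861 0.2409 0.1871]
shift [10.3 -1.4 38.6] rot [ 0.0055  0.4932 -0.0054] deg 28.3
51 [0.5864 0.2498 0.1878]
shift [ 7.1 -1.4 46.9] rot [ 0.0058  0.5979 -0.0051] deg 34.3
```

View pics/s23.png

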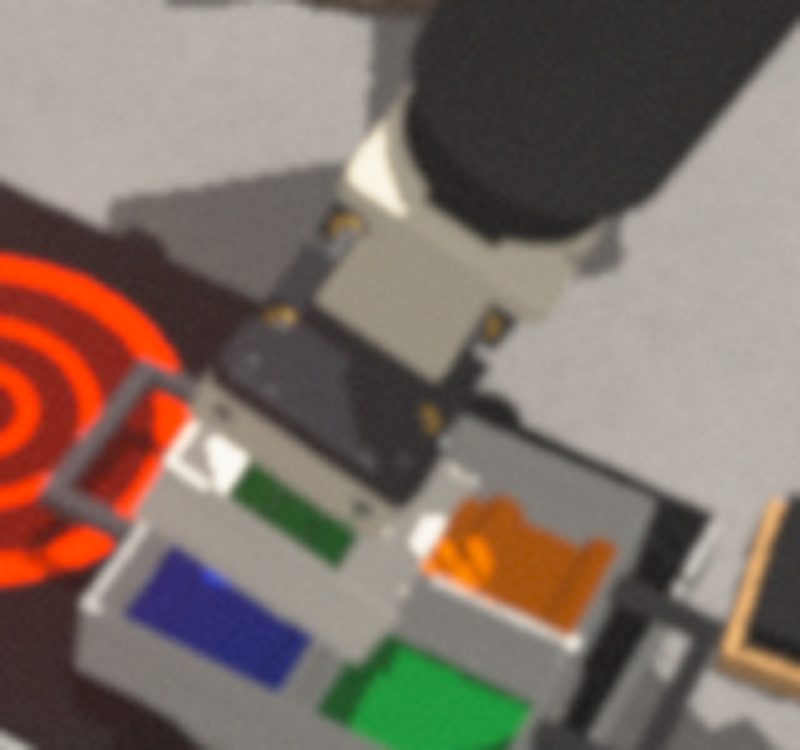

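Lip is short of the green floor (crop (370,650)), three rods still in the tin. Lower and tip.

```bash
python3 -m crank '[[10,-1,4,0,0.03,-0.006,-1],[20,-1,8,0,0.06,-0.006,-1],[29,-1,11,0,0.092,-0.006,-1],[26,-1,15,0,0.16,-0.006,-1],[22,-1,20,0,0.231,-0.006,-1],[22,-1,20,0,0.231,-0.006,-1],[18,-1,25,0,0.3,-0.006,-1],[15,-1,29,0,0.371,-0.006,-1],[15,-1,29,0,0.371,-0.006,-1],[13,-1,34,0,0.43,-0.006,-1],[10,-1,39,0,0.493,-0.006,-1],[10,-1,39,0,0.493,-0.006,-1]]' 45
python3 -m crank '[[-3,0,4,0,0.05,0,-1],[-6,0,7,0,0.1,0,-1],[-8,0,9,0,0.15,0,-1],[-8,0,9,0,0.15,0,-1],[-8,0,9,0,0.15,0,-1],[-8,0,9,0,0.15,0,-1],[-8,0,9,0,0.15,0,-1]]'
python3 - <<'E'
from h import *
s=monitor.read_state();print(s['position'],s['force'],np.degrees((Rg(-91.5,0).inv()*Rt()).as_rotvec()))
im=crop('scene',360,250,100,100,7,'s24')
E
```

```text
t: 36.35
position: [0.5857, 0.2419, 0.1862]
tool_rot: [179.7, 45.0, -91.3]
force: [0.1, 0.5, -2.5]
finger_gap: 0.177
t: 37.05
position: [0.5861, 0.2535, 0.1863]
tool_rot: [179.8, 36.5, -91.3]
force: [0.6, -0.2, -1.9]
finger_gap: 0.179
[0.5861 0.2535 0.1863] [ 0.5978 -0.2072 -1.8654] [-0.3454 53.4514 -0.0073]
```

View pics/s24.png

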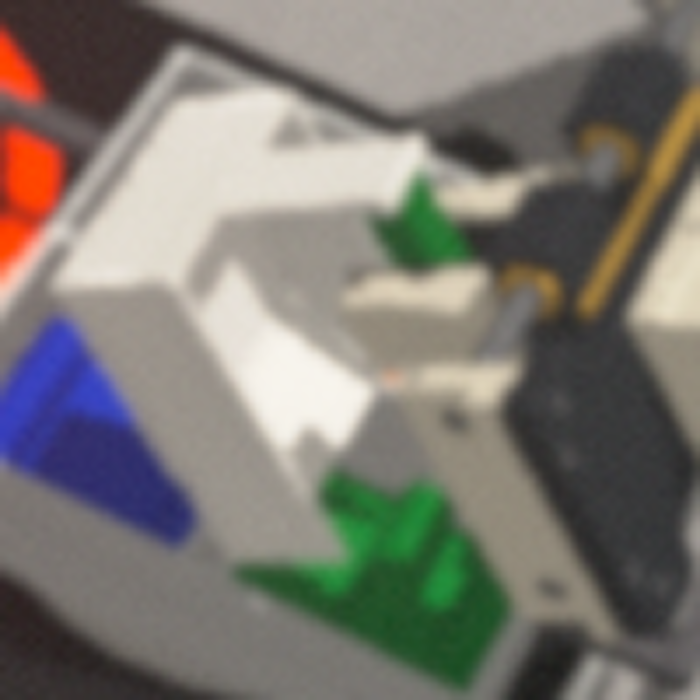

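Tin reads empty (−1.9 N) and green rods lie in the cell (crop (400,520)). Rise, untilt, look.

```bash
python3 -m crank '[[-6,0,-8,0,0,0,-1],[-12,0,-16,0,0,0,-1],[-22,0,-35,0,-0.1,0,-1],[-24,0,-55,0,-0.25,0,-1],[-24,0,-72,0,-0.4,0,-1],[-20,-1,-84,0,-0.55,0,-1],[-14,-1,-92,0,-0.7,0,-1],[-6,-1,-98,0,-0.83,0,-1],[2,-1,-102,0,-0.93,0,-1],[2,-1,-102,0,-0.93,0,-1]]' 45
python3 - <<'E'
from h import *
s=monitor.read_state();print(s['position'],s['force'])
im=crop('scene',340,250,140,110,5,'s25')
go((.4014,-.4206,.22),Rg(-84.3))
E
```

```text
t: 38.1
position: [0.586, 0.1881, 0.2707]
tool_rot: [-26.4, 89.9, 62.2]
force: [0.0, -0.5, -1.0]
finger_gap: 0.182
[0.586  0.1881 0.2707] [ 0.0244 -0.5096 -1.0239]
shift [  50.5  170.2 -613.6] rot [-0.1232 -0.0013  0.0001] deg 7.1
```

View pics/s25.png

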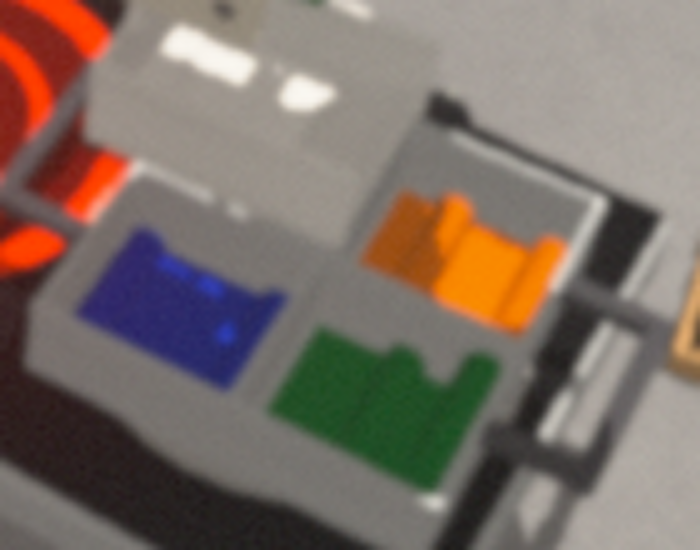

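Tin empty; green rods are inside the cell. I'll confirm all three from the top once the arm is away. Return the tin.

```bash
python3 -m crank '[[0,6,-20,0,0,0,-1],[0,17,-60,-0.01,0,0,-1],[0,30,-107,-0.02,0,0,-1],[0,43,-154,-0.03,0,0,-1],[0,56,-201,-0.04,0,0,-1],[0,69,-248,-0.05,0,0,-1],[0,82,-295,-0.06,0,0,-1],[0,95,-342,-0.07,0,0,-1],[0,108,-389,-0.08,0,0,-1],[0,121,-436,-0.09,0,0,-1],[0,134,-480,-0.1,0,0,-1],[10,146,-525,-0.11,0,0,-1]]' 45
python3 - <<'E'
from h import *
go((.4014,-.4206,.22),Rg(-84.3))
E
```

```text
t: 39.35
position: [0.4272, -0.3343, 0.2619]
tool_rot: [-170.4, 89.8, -75.4]
force: [1.4, 0.3, -1.8]
finger_gap: 0.178
shift [ 42.2  33.4 -83.5] rot [-0.0108 -0.0034  0.0005] deg 0.7
```

```bash
python3 -m crank '[[5,14,-35,0,0,0,-1],[15,26,-65,-0.01,0,0,-1],[30,32,-80,-0.01,0,0,-1],[42,33,-83,-0.01,0,0,-1],[42,33,-83,-0.01,0,0,-1]]' 45
python3 - <<'E'
from h import *
im=crop('scene',80,60,240,200,3,'s26');im=crop('top',130,140,260,160,3,'t26')
s=monitor.read_state();print(s['position'])
go((.4014,-.4206,.079),Rg(-84.3))
E
```

```text
t: 39.85
position: [0.4006, -0.419, 0.2176]
tool_rot: [95.1, 89.8, -169.3]
force: [0.5, -0.7, -2.9]
finger_gap: 0.178
[ 0.402  -0.4192  0.2201]
shift [141.1   0.7  -0.9] rot [ 0.0003 -0.0031 -0.0006] deg 0.2
```

View pics/s26.png

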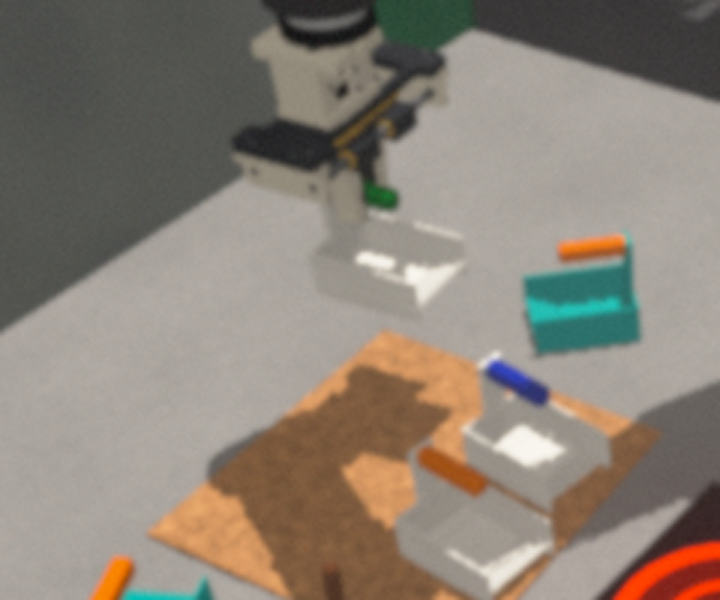

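View pics/t26.png

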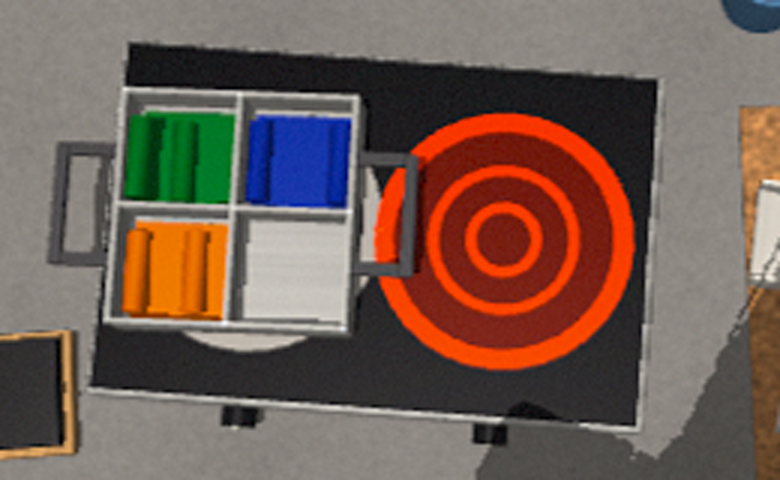

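The amber tin has been knocked toward +y (bar now at scene (231,217)) and is still on the mat. I need to see whether green shows three rods, so zoom in.

Run:
```python
from h import *
im=crop('top',165,165,90,90,8,'t27')
```

```text
(no output)
```

View pics/t27.png

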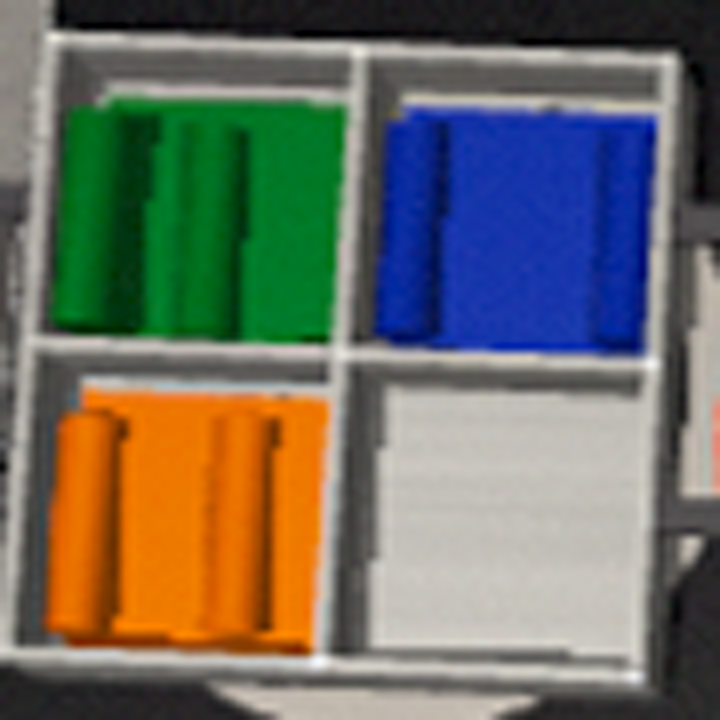

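Run:
```python
from h import *
im=crop('scene',375,285,90,75,8,'s27')
```

```text
(no output)
```

View pics/s27.png

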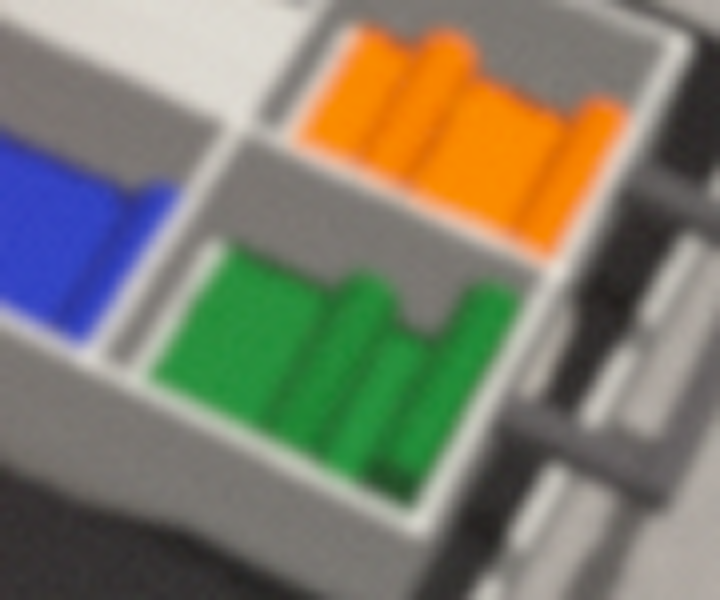

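Three green rods are in the cell: crop (340,340), (385,390), and one at (470,370) resting raised between wall and neighbour. Its centre can be at most 27 mm up, which is allowed. Set the green tin down.

```bash
python3 -m crank '[[25,0,0,0,0,0,-1],[55,0,0,0,0,0,-1],[85,0,0,0,0,0,-1],[112,0,0,0,0,0,-1],[130,0,0,0,0,0,-1],[138,0,0,0,0,0,-1],[141,0,0,0,0,0,-1],[142,0,0,0,0,0,-1],[142,0,0,0,0,0,-0.5],[142,0,0,0,0,0,0],[142,0,0,0,0,0,0.4],[142,0,0,0,0,0,0.4]]' 45
python3 -m crank '[[-10,0,0,0,0,0,0.4],[-30,0,0,0,0,0,0.4],[-60,0,0,0,0,0,0.4],[-90,0,0,0,0,0,0.4],[-110,0,0,0,0,0,0.4],[-110,0,0,0,0,0,0.4]]'
python3 - <<'E'
from h import *
im=crop('scene',80,90,240,200,3,'s28')
t=optics.capture('top');crop('top',130,140,400,180,2,'t28',t);cv2.imwrite('pics/top28.png',t)
E
```

```text
t: 41.25
position: [0.4031, -0.4201, 0.0797]
tool_rot: [-156.8, 89.7, -61.0]
force: [-0.1, -0.2, 1.1]
finger_gap: 0.463
t: 41.85
position: [0.4044, -0.4209, 0.1942]
tool_rot: [-142.7, 89.3, -46.9]
force: [-0.6, 0.3, 0.8]
finger_gap: 0.703
```

View pics/s28.png

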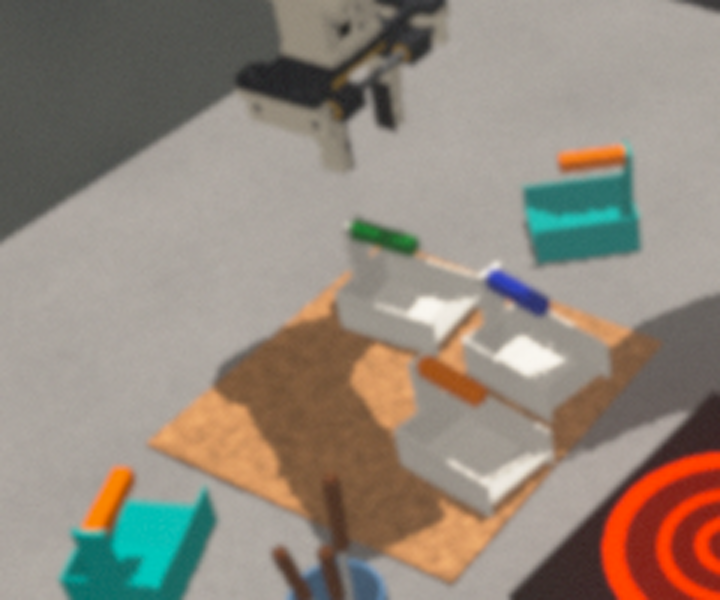

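View pics/t28.png

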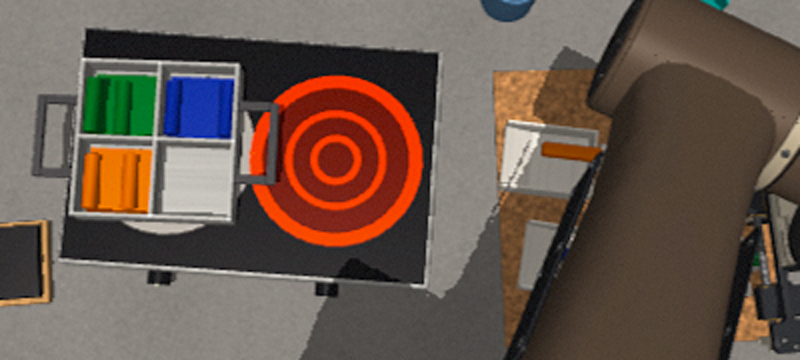

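All three tins stand empty and upright on the mat; the amber one, though knocked, is well inside. Now measure the right ear in the top image.

Run:
```python
from h import *
t=cv2.imread('pics/top28.png')
a=cv2.resize(t[160:250,230:310],None,fx=7,fy=7,interpolation=cv2.INTER_CUBIC)
for k in range(0,80,10): cv2.putText(a,str(230+k),(k*7,8),0,.35,(255,255,255),1)
for k in range(10,90,10): cv2.putText(a,str(160+k),(0,k*7+4),0,.35,(0,255,255),1)
cv2.imwrite('pics/c5.png',a)
print(monitor.read_state()['position'],monitor.read_state()['qpos'])
go((.5375,.0945,.20),Rg(-1.5))
print('ear pred px',proj('top',(.5375,.0945,.088)))
```

```text
[ 0.403  -0.4197  0.1907] [-26.8064  13.1076 -14.7422   0.1828 -61.8022  32.457 ]
shift [ -11.5 -185.3  498.1] rot [-1.4445 -0.0072 -0.0011] deg 82.8
ear pred px [266.0334 211.1847]
```

View pics/c5.png

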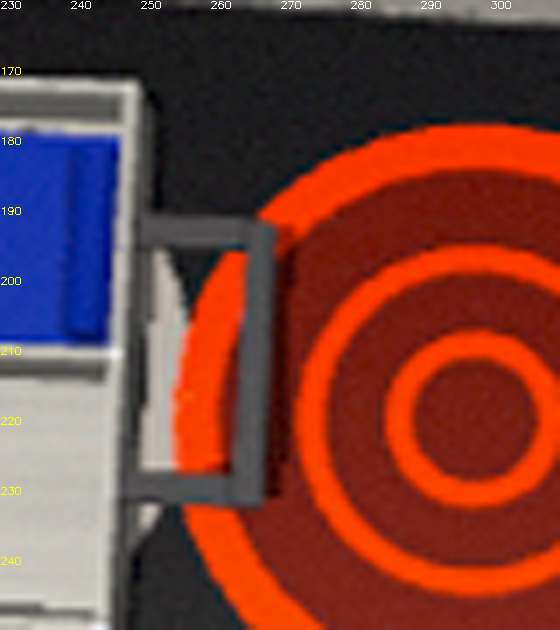

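The ear bar centre is at top pixel (266.7,211.4) against the predicted (266.0,211.2), so they agree. Go there.

```bash
python3 -m crank '[[-1,-10,28,-0.1,0,0,0.2],[-2,-25,68,-0.22,0,0,0],[-3,-41,110,-0.34,0,0,-0.3],[-4,-56,152,-0.46,0,0,-0.54],[-5,-71,194,-0.58,0,0,-0.54],[-6,-87,236,-0.7,0,0,-0.54],[-7,-103,278,-0.82,0,0,-0.54],[-8,-119,320,-0.94,0,0,-0.54],[-9,-135,362,-1.06,0,0,-0.54],[-10,-151,404,-1.18,0,0,-0.54],[-11,-166,446,-1.3,0,0,-0.54],[-11,-178,478,-1.42,0,0,-0.54]]' 20
python3 - <<'E'
from h import *
go((.5375,.0935,.13),Rg(-1.5))
E
```

```text
t: 43.15
position: [0.5321, 0.076, 0.1989]
tool_rot: [120.7, 89.6, -61.9]
force: [0.4, -0.8, -0.0]
finger_gap: 0.231
shift [ 68.8 -18.1  -4.4] rot [-0.0185 -0.0032 -0.0056] deg 1.1
```

```bash
python3 -m crank '[[10,-10,-3,-0.018,0,0,-0.54],[25,-18,-4,-0.018,0,-0.005,-0.54],[45,-18,-4,-0.018,0,-0.005,-0.54],[65,-18,-4,-0.018,0,-0.005,-0.54],[85,-18,-4,-0.018,0,-0.005,-0.54],[95,-18,-4,-0.018,0,-0.005,-0.54],[95,-18,-4,-0.018,0,-0.005,-0.54]]' 20
python3 - <<'E'
from h import *
s=monitor.read_state();print(s['position'],s['qpos'],s['force'])
go((.5375,.0935,.066),Rg(-1.5))
crop('scene',300,190,130,120,6,'s29')
crop('top',200,150,120,110,6,'t29')
E
```

```text
t: 43.85
position: [0.5358, 0.0922, 0.1019]
tool_rot: [81.2, 89.8, -100.4]
force: [0.4, -0.2, -0.2]
finger_gap: 0.227
[0.5358 0.0922 0.1019] [ 30.5099  14.9934 -25.3928   0.1498 -49.7128  57.7967] [ 0.3809 -0.2246 -0.2113]
shift [35.9 -1.4 -1.7] rot [-0.0017  0.0004 -0.0026] deg 0.2
```

View pics/s29.png

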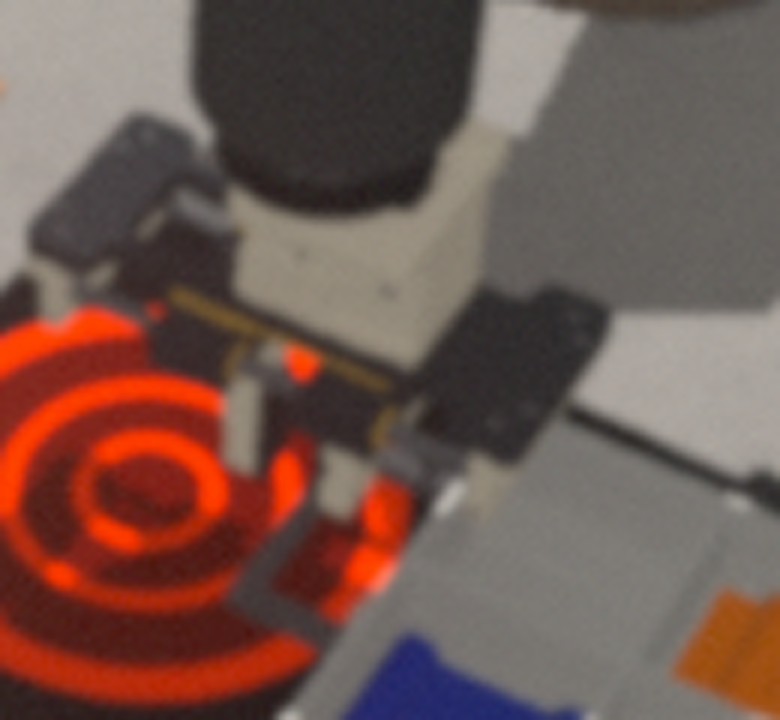

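View pics/t29.png

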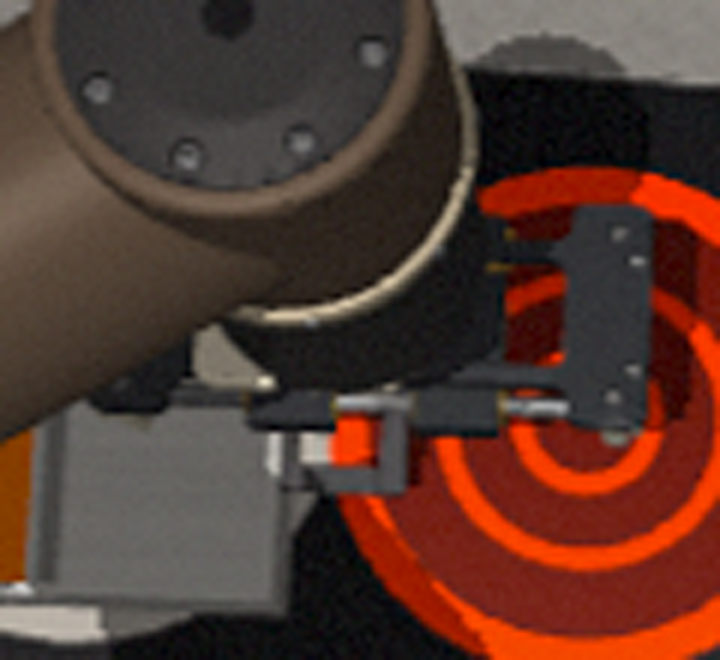

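The ear bar runs between the two fingers (left tip (245,460), right tip (340,500)). Lower and pinch.

```bash
python3 -m crank '[[8,-1,-2,0,0,0,-0.54],[18,-1,-2,0,0,0,-0.54],[28,-1,-2,0,0,0,-0.54],[34,-1,-2,0,0,0,-0.54],[36,-1,-2,0,0,0,-0.54],[36,-1,-2,0,0,0,-0.54]]' 20
python3 - <<'E'
from h import *
s=monitor.read_state();print(s['position'],s['force'],s['torque'])
crop('scene',300,190,130,120,6,'s30')
E
```

```text
t: 44.55
position: [0.5392, 0.0938, 0.0676]
tool_rot: [146.6, 89.8, -35.0]
force: [-0.1, -0.9, -0.7]
finger_gap: 0.227
[0.5392 0.0938 0.0676] [-0.0761 -0.8977 -0.6935] [-0.0697  0.1541 -0.0482]
```

View pics/s30.png

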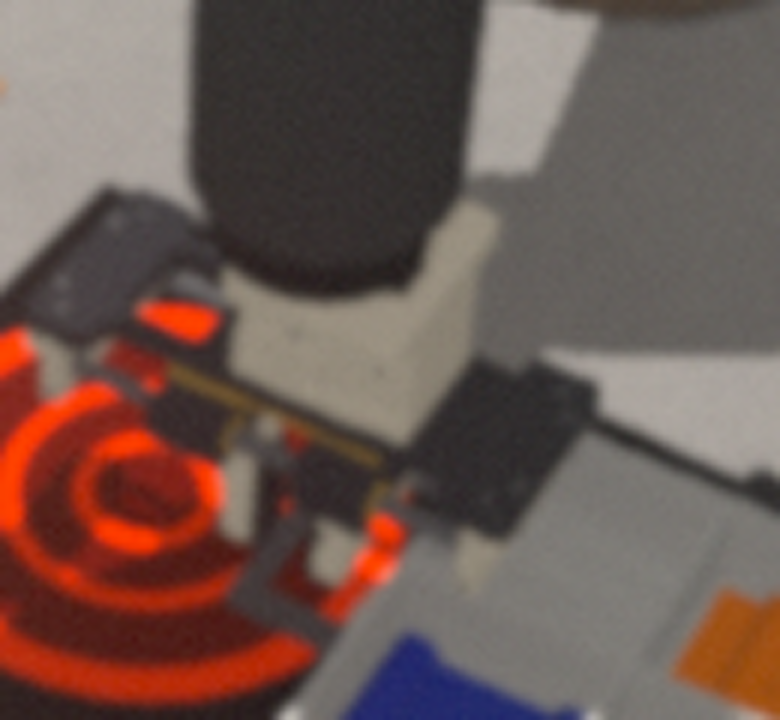

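Bar straddled with no contact force. Pinch.

```bash
python3 -m crank '[[0,0,0,0,0,0,-0.7],[0,0,0,0,0,0,-1],[0,0,0,0,0,0,-1],[0,0,0,0,0,0,-1],[0,0,0,0,0,0,-1]]' 20
python3 - <<'E'
from h import *
s=monitor.read_state();print(s['position'],s['force'],s['torque'],s['finger_gap']*88)
p=s['position'];go(p+[-.016,-.206,0],None);print(Rt().as_matrix())
E
```

```text
t: 45.1
position: [0.5398, 0.0943, 0.0683]
tool_rot: [170.1, 89.8, -11.4]
force: [-0.7, 2.0, 1.6]
finger_gap: 0.11
[0.5398 0.0943 0.0683] [-0.682   1.9809  1.5989] [ 0.6787  0.2165 -0.0423] 9.715523692651347
shift [  0.1 206.4  10.5] rot [0. 0. 0.] deg 0.0
[[ 0.0038 -0.0269 -0.9996]
 [-0.0008 -0.9996  0.0269]
 [-1.      0.0007 -0.0038]]
```

```bash
python3 -m crank '[[0,2,0,0,0,0,-1],[0,6,0,0,0,0,-1],[0,12,1,0,0,0,-1],[0,20,1,0,0,0,-1],[0,28,2,0,0,0,-1],[0,37,2,0,0,0,-1],[0,46,3,0,0,0,-1],[0,55,3,0,0,0,-1],[0,64,3,0,0,0,-1],[0,71,4,0,0,0,-1],[0,76,4,0,0,0,-1],[0,78,4,0,0,0,-1]]' 25
python3 - <<'E'
from h import *
s=monitor.read_state();print(s['position'],s['force'],s['torque'],s['finger_gap']*88)
go((.5238,-.1117,.0683),Rg(-1.5))
crop('scene',280,190,200,150,4,'s31')
E
```

```text
t: 46.3
position: [0.5336, 0.0158, 0.0683]
tool_rot: [168.2, 89.8, -13.4]
force: [0.2, 3.4, -0.4]
finger_gap: 0.112
[0.5336 0.0158 0.0683] [ 0.1521  3.4363 -0.3983] [ 1.3077  0.1182 -0.0124] 9.843777663065373
shift [  0.1 127.7   6.3] rot [-0.0012 -0.0036 -0.0007] deg 0.2
```

View pics/s31.png

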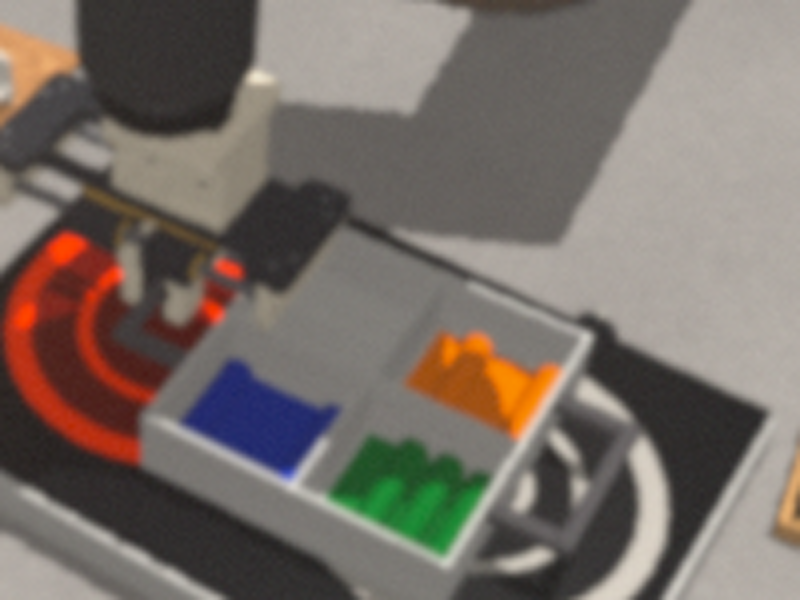

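Pan slides level, and the green rods have settled flat. Continue.

```bash
python3 -m crank '[[0,3,0,0,0,0,-1],[0,9,1,0,0,0,-1],[0,19,1,0,0,0,-1],[0,31,2,0,0,0,-1],[0,44,2,0,0,0,-1],[0,57,3,0,0,0,-1],[0,70,4,0,0,0,-1],[0,83,4,0,0,0,-1],[0,96,5,0,0,0,-1],[0,108,5,0,0,0,-1],[0,117,6,0,0,0,-1],[0,121,6,0,0,0,-1]]' 25
python3 -m crank '[[0,3,0,0,0,0,-1],[0,3,0,0,0,0,-1],[0,3,0,0,0,0,-1]]'
python3 - <<'E'
from h import *
s=monitor.read_state();print(s['position'],s['force'],s['torque'],s['finger_gap']*88)
go((.5238,-.1117,.0683),Rg(-1.5))
crop('scene',220,170,240,180,3,'s32');t=optics.capture('top');crop('top',210,150,160,140,5,'t32',t);cv2.imwrite('pics/top32.png',t)
E
```

```text
t: 47.55
position: [0.524, -0.1062, 0.0683]
tool_rot: [160.5, 89.8, -21.1]
force: [-0.8, 2.7, -1.3]
finger_gap: 0.109
t: 47.85
position: [0.5237, -0.1097, 0.0683]
tool_rot: [140.7, 89.8, -40.9]
force: [0.4, -3.8, -1.9]
finger_gap: 0.11
[ 0.5237 -0.1097  0.0683] [ 0.3921 -3.7948 -1.9153] [-1.3477  0.1019 -0.1188] 9.680093580431485
shift [ 0.   2.  -0.2] rot [-0.0017 -0.0025 -0.002 ] deg 0.2
```

View pics/s32.png

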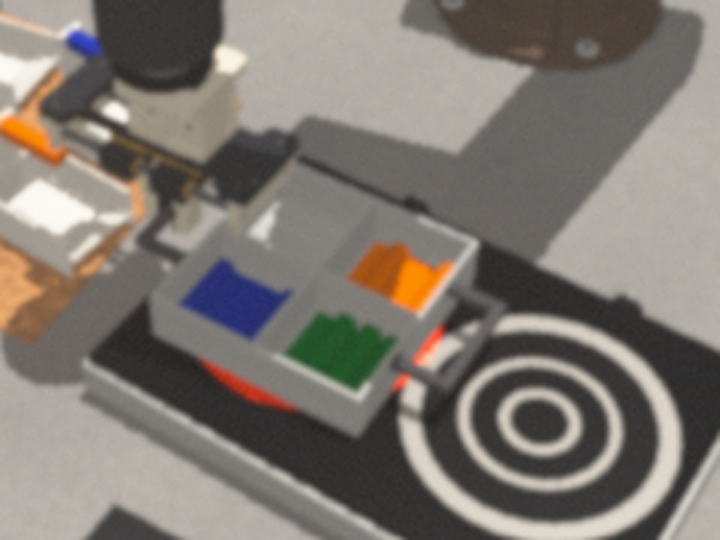

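View pics/t32.png

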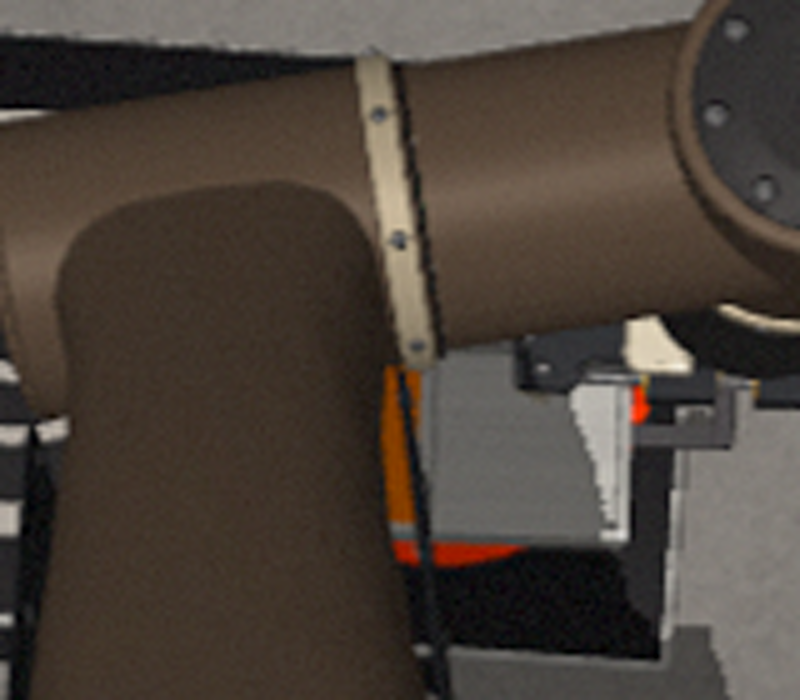

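Run:
```python
from h import *
crop('scene',260,200,140,120,5,'s33')
print('cold',onz('scene',(400,310.7),.045))
```

```text
cold [0.5401 0.2238 0.045 ]
```

View pics/s33.png

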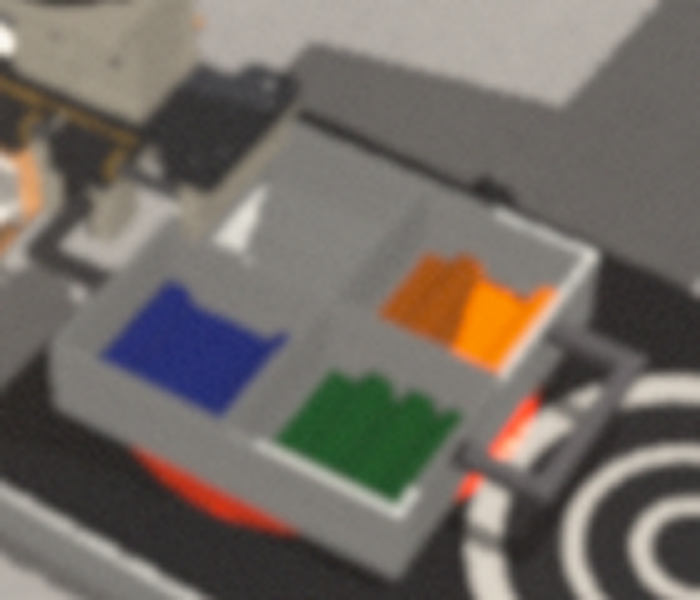

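Pan is about on the zone: computed centre (.525,.0255) against lit (.525,.023). Release and rise clear for an unobstructed check.

```bash
python3 -m crank '[[0,1,0,0,0,0,-1],[0,1,0,0,0,0,-0.8],[0,1,0,0,0,0,-0.54],[0,1,0,0,0,0,-0.54],[0,1,0,0,0,0,-0.54],[-8,1,0,0,0,0,-0.54],[-25,1,0,0,0,0,-0.54],[-50,1,0,0,0,0,-0.54],[-85,1,0,0,0,0,-0.54],[-125,1,0,0,0,0,-0.54],[-160,1,0,0,0,0,-0.54],[-170,1,0,0,0,0,-0.54]]' 20
python3 - <<'E'
from h import *
go((.35,-.42,.26),None)
E
```

```text
t: 49.2
position: [0.525, -0.1103, 0.2435]
tool_rot: [170.5, 89.4, -11.1]
force: [1.0, -1.0, -0.5]
finger_gap: 0.23
shift [-17.6 314.4 166.3] rot [0. 0. 0.] deg 0.0
```

```bash
python3 -m crank '[[-5,20,12,0,0,0,-0.5],[-10,60,36,0,0,0,-0.5],[-18,100,60,0,0,0,-0.5],[-18,140,84,0,0,0,-0.5],[-18,180,108,0,0,0,-0.5],[-18,220,132,0,0,0,-0.5],[-18,260,156,0,0,0,-0.5],[-18,300,180,0,0,0,-0.5],[-18,340,204,0,0,0,-0.5],[-18,370,222,0,0,0,-0.5],[-18,390,234,0,0,0,-0.5],[-18,400,240,0,0,0,-0.5]]'
python3 - <<'E'
from h import *
print(monitor.read_state()['position'])
t=optics.capture('top');cv2.imwrite('pics/top34.png',t)
crop('top',170,145,160,140,5,'t34',t)
s=optics.capture('scene');cv2.imwrite('pics/scene34.png',s)
E
```

```text
t: 50.4
position: [0.2724, -0.5049, 0.2594]
tool_rot: [173.3, 89.5, -8.4]
force: [0.1, 0.4, -1.2]
finger_gap: 0.248
[ 0.2724 -0.5049  0.2594]
```

View pics/top34.png

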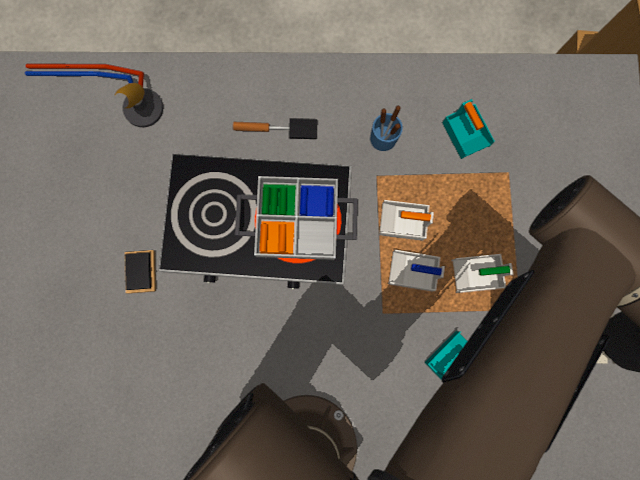

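View pics/scene34.png

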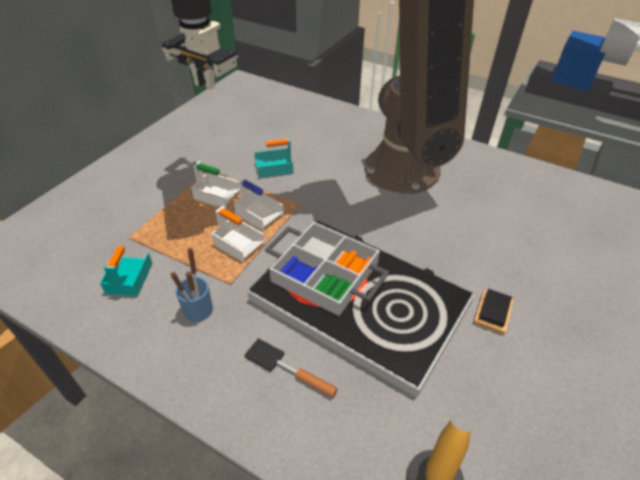

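View pics/t34.png

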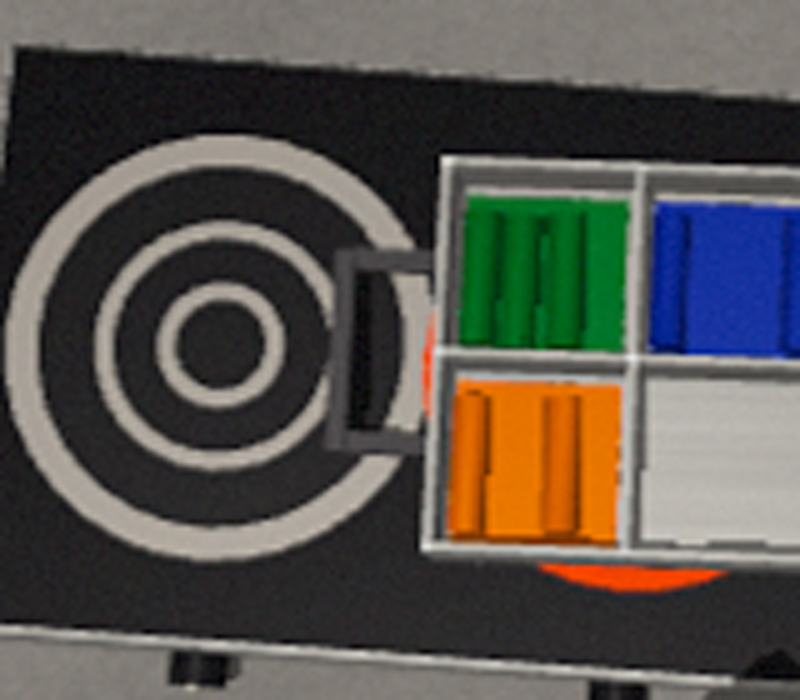

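Run:
```python
from h import *
t=cv2.imread('pics/top34.png')
g=cv2.inRange(t,(150,150,150),(255,255,255))
# cold ring centre from its ring pixels
m=g.copy();m[:, :165]=0;m[:,238:]=0;m[:165]=0;m[262:]=0
cs,_=cv2.findContours(m,cv2.RETR_EXTERNAL,cv2.CHAIN_APPROX_NONE);cs=sorted(cs,key=cv2.contourArea)[-3:]
for c in cs:
  if len(c)>10: e=cv2.fitEllipse(c);print(e,onz('top',e[0],.045))
```

```text
((213.68919372558594, 213.68197631835938), (45.648319244384766, 47.17176055908203), 62.12110900878906) [0.5391 0.2231 0.045 ]
((213.78912353515625, 213.71058654785156), (22.01927947998047, 22.919536590576172), 44.95245361328125) [0.5391 0.2229 0.045 ]
((213.9534912109375, 211.63970947265625), (79.82756042480469, 85.0313949584961), 25.423524856567383) [0.5441 0.2227 0.045 ]
```

Run:
```python
from h import *
p=onz('top',(296.6,216.4),.09);print('pan',p)
print('scene check: cross pixel predicted',proj('scene',p))
c=onz('top',(415,216),.102);print('amber tin grip',c,'mat',(.4827,-.3414))
a=np.array([.5248,.0232]);print('off',(p[:2]-a)*1000)
crop('scene',260,200,140,120,5,'s35')
```

```text
pan [0.5253 0.0241 0.09  ]
scene check: cross pixel predicted [325.2496 258.5756]
amber tin grip [ 0.5253 -0.2448  0.102 ] mat (0.4827, -0.3414)
off [0.4949 0.8506]
```

View pics/s35.png

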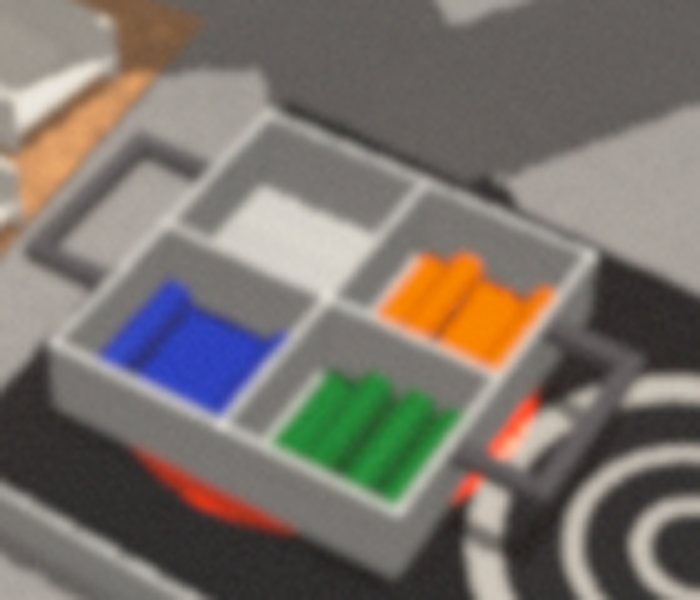

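The pan is centred within about 1 mm, the rods are in their cells (2 amber, 2 blue, 3 green), and the tins stand on the mat. Hand in.

```bash
python3 -c "
from rig import r
r.job_done()"
```

```text
the job is handed in; nothing more can be done
```

I poured the glass from all three tins into the pan cells of their colour (2 amber, 2 blue, 3 green) while the pan was on the cold zone. Each emptied tin went back upright on the mat. I then slid the pan by its right ear onto the lit zone and handed in at about 50 s; no verdict was reported.

- **Pan:** the last top view puts its centre about 1 mm from the lit zone's centre, with only a degree or two of skew.
- **Rods:** the last scene and top views show all 7 rods lying flat in their cells. One green rod first came to rest raised against the wall and settled during the slide.
- **Tins:** all three stand upright on the mat. The amber tin was knocked a few centimetres after I put it back. I left it there because its grip is still well inside the mat.
- **Gripper:** it stayed clear of the glass in every view I took, and nothing was in contact with it at the end.
- **Disagreements:** the cell floor patches put the pan centre about 4–5 mm from where the rim and divider crossing did. I used the rim and crossing, which both cameras agreed on. My first grip on the amber tin was shallow, so I set it down and regripped before pouring.

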